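# Lock the cycler's carriage with its transport pin

### The arm

A 6-joint arm with a two-finger parallel gripper is mounted at the origin on the work surface. World frame = base frame: x ahead of the robot, y to its left, z up, the work surface at z = 0. Lengths are in m, angles in degrees, forces in N, time in s.
With the tool pointing down it reaches from about 0.3 to 0.85 m from the base axis. Payload 5.4 kg.
Tool frame: the origin (TCP) lies between the finger pads; the fingertips stand 19 mm ahead of it and the grasp point (between the pads) is the TCP; z points along the fingers, y is the line along which they close (so a half turn about z gives the same grasp; the last joint's range is limited). The gripper opens to 85 mm and grips with 20 to 120 N. Pads are 22 mm wide; open, the fingers measure 114 mm over their backs; the gripper's body (76 mm by 85 mm) begins 54 mm behind the grasp point. The pads swing forward as they close: fully open they stand 13 mm farther back than shut.
Start: joints at [-82.855, 9.076, 91.501, -0, 79.423, -12.038], TCP at [0.189, -0.543, 0.217] pointing down, gripper open.
Joint ranges: [-166.64, 166.64], [-54.1, 131.32], [10.49, 154.53], [-73.88, 253.88], [9.74, 151.15], [-171.62, 171.62]. Speed limits (degrees/s): [147.25, 147.25, 180, 180, 180, 180].

### API

Orientations are given as [roll, pitch, yaw] about the fixed x, y, z axes, in that order (R = Rz(yaw) Ry(pitch) Rx(roll)).
In Python, from workcell import arm gives the robot as it stands.
- The arm moves only by the shell command python3 -m crank 'ROWS' [FORCE]. ROWS is JSON, a list of rows, each a list of 3 entries, a list of its own where there are three numbers: the shift along the tool's x, y, z each as a share of 0.2 m, from -1 to 1, then the turn about the tool's z as a share of pi rad, from -1 to 1, then the closure, from 0 (fully open) to 1 (shut). A call has 1 to 10 rows; each row shifts and turns the commanded pose from where the row before left it, along the tool's axes as they then stand; what a row does not reach is not made up. A row lasts 1/12 s, in which the tool goes at most 41.7 mm and 7.16 degrees, less where a joint would pass 70% of its speed; a pose out of reach is approached as far as the arm can. A call with a number of a shift or a turn outside -1 to 1 is refused whole. A call with a gripper value outside its range is refused whole. The fingers move at their own pace and stop on an object; FORCE is the grip in N (left out, the last holds). Time passes only in rows, so rows that do not move let the fingers close. It gives the time, the measured TCP pose, the force, the opening and the grip force at its end, in the units of the state.
- arm.read_state(): the state, without advancing time (a new reading comes with each control period).
- arm.read_camera(name): name is "scene" or "top" or "wrist"; returns the picture (400x640x3 uint8, red, green, blue); there is no depth.
- arm.get_calibration(name): a dict with "fx", "fy", "cx", "cy" (pixels), "T" (4x4, takes a point from camera to world coordinates); the wrist camera has in their place "tool_from_camera" (4x4, takes a point from camera to tool coordinates, whose origin is the TCP and whose axes are the flange's). Camera axes: x right, y up, looking along -z (the intrinsics and any distortion apply to the point x, -y, -z); pixel columns grow to the right and rows downward; lengths in m; the calibration is good to about 2 mm. The wrist camera is an equidistant fisheye: a pixel r from the principal point sees the ray r / f radians off the axis. A picture is of the moment at which its call begins: read the wrist's pose just before it. get_calibration takes no time and is no camera call.
- arm.finish_job(): hands the job in; it is judged then, once.
The state is a dict: "time_s": time; "joints": joint angles; "qvel": joint speeds; "joint_efforts": joint torques, N m; "tool_pos": TCP position; "orientation": TCP orientation; "force": force on the tool from outside, world axes, zero at the start; "wrist_torque": the same for the moment, N m; "opening": opening from 0.0 (shut) to 1.0 (fully open); "gripper_force": force on a finger pad.
Only numpy, scipy, OpenCV 4.12 (cv2) and the standard library are available. Lean on these libraries where they do the work, as an engineer would, in place of code of your own. Each camera call takes 0.05 s, during which the arm holds its last target. There are 200 camera calls.

### The job

Get the small cycler ready for transport: take the long transport pin with the flat rectangular grip out of the metal holder block, pass it down through the slot in the cycler's blue cover, and feel along the carriage under the cover with light pressure until the tip drops into the hidden hole. Let the pin down fully home, upright with its collar flush on the cover, and let go of it. Be gentle with the cycler and leave everything else in its place.

Things in the scene. Friction and masses are not known exactly. Their poses are not given: they have to be found in the camera images.
- instrument: Small bench cycler, fixed: white housing 300 (x) x 260 (y) x 110 mm high under a flat blue 5 mm cover, with two white lids (125 x 98 mm, 12 mm high, centred at x = 70, y = +-62 mm). Origin: centre of its underside. The clamped carriage under the cover takes about 80 N to shift and is delicate: while searching and lowering, never press the pin or the gripper on it with more than 40 N.
- slot (a point): Centre of the slot in the blue cover, on the cover's top face (110 mm above the bench); axes as the cycler's. Slot 56 mm long along y, 12.5 mm wide along x, edges chamfered. 14 mm below the cover's top is the carriage's flat level black face; its one hole is on the slot's centre line (x = 0), anywhere from y = -19 to +19 mm, different each time.
- slot_end (a point): The +y end of the slot, 28 mm from its centre, on the cover's top face. About the hidden hole in the carriage below: round, upright, 12.5 mm across, chamfered 1.5 mm, 50 mm deep. It cannot be seen: a black dust plug flush with the carriage's face fills it; the plug sinks up to 36 mm under the lightest press (0.3 to 0.5 N).
- pin: Loose steel transport pin, about 0.14 kg: rectangular grip 16 (x) x 24 (y) mm, 40 mm tall, above a round collar 30 mm across, 4 mm thick; below it a round shank 10 mm across, 45 mm long, tip chamfered 2.5 mm. Origin: centre of the collar's underside, z up; the grip spans z = 4 to 44 mm. It starts upright in one of the holder's two holes, collar on the block.
- pin_tip (a point): Centre of the lower end of the transport pin's shank, 45 mm below the pin's origin.
- holder: Aluminium holder block 150 (x) x 70 (y) x 60 mm high, fixed, with two upright holes of 13.5 mm diameter, 54 mm deep, at x = -42 and +42 mm on its centre line. Origin: centre of its underside. The two pins may stand either way round.
- thumb_pin: Another pin parked in the holder, not to be used: a round knob 28 mm in diameter, top 34 mm above the block, on a collar of 30 mm diameter; shank only 25 mm long. Origin: centre of its collar's underside.
- tube_rack: Grey rack with white-capped tubes, 90 (x) x 200 (y) x 54 mm, loose. Origin: centre of its underside.
- reagent_bottle: White bottle, 70 mm in diameter, 150 mm high, loose. Origin: centre of its underside.
- tip_box: Blue box of pipette tips, 85 (x) x 122 (y) x 80 mm high, loose. Origin: centre of its underside.
- microplate: White well plate, 86 (x) x 127 (y) x 14 mm high, lying loose on the cycler's two lids. Origin: centre of its underside.
- mouse: Black computer mouse, 105 (x) x 60 (y) x 26 mm high, loose. Origin: centre of its underside.
- screwdriver: Screwdriver lying on the bench along its x, loose, under 30 mm high.

How it is judged:
By the outcome, as a careful person would: the job done as asked, in the order asked, and still so for the second after the job is handed in, with the robot touching nothing.
It also fails if it takes over 64 s, if anything falls off the work surface, if the arm or the gripper's body presses on something with over 40 N, if the wrist force passes 120 N, or if a joint passes its speed limit or range.

## Working session

There is one attempt and no reset: what is moved stays moved. The work goes in short steps, Python scripts to look and compute and a shell command to move; the robot and the scene stay as the last step left them, time stands still between calls to the robot, and variables do not carry over. Pictures are saved under pics/ and viewed, at most 10 in all, crops included, and the job is handed in when it is done.

```bash
ls; mkdir -p pics
python3 - <<'E'
from workcell import arm
import cv2,numpy as np
for n in("scene","top"):
    c=arm.get_calibration(n);print(n,{k:(np.round(v,4).tolist()) for k,v in c.items()})
    cv2.imwrite(f"pics/{n}0.png",arm.read_camera(n)[:,:,::-1])
c=arm.get_calibration("wrist");print({k:(np.round(v,4).tolist()) for k,v in c.items()})
print(arm.read_state())
E
```

```text
pics
scene {'fx': 514.7243, 'fy': 514.7243, 'cx': 319.6448, 'cy': 195.6013, 'T': [[0.652, -0.6241, 0.4305, 1.1894], [0.758, 0.5248, -0.3873, -0.599], [0.0159, 0.5789, 0.8153, 1.4018], [0.0, 0.0, 0.0, 1.0]]}
top {'fx': 456.9456, 'fy': 456.9456, 'cx': 319.7673, 'cy': 191.0394, 'T': [[-0.011, 0.9964, -0.0837, 0.3882], [-0.9999, -0.0116, -0.0068, -0.0034], [-0.0077, 0.0836, 0.9965, 1.4314], [0.0, 0.0, 0.0, 1.0]]}
{'fx': 309.7069, 'fy': 309.7069, 'cx': 321.3549, 'cy': 200.907, 'tool_from_camera': [[0.0005, 0.9509, 0.3095, 0.0792], [1.0, -0.0004, -0.0005, -0.0014], [-0.0004, 0.3095, -0.9509, -0.1569], [0.0, 0.0, 0.0, 1.0]]}
{'time_s': 0.1, 'joints': array([-8.28558903e+01,  9.11063328e+00,  9.15646249e+01,  2.71450898e-03,
        7.94244271e+01, -1.20379413e+01]), 'qvel': array([ 0.03322596, -0.04504567, -0.19073053,  0.01515874, -0.01114356,
       -0.08107292]), 'joint_efforts': array([ 4.95008408e-04, -3.96991146e+01, -3.32337463e+01, -6.05338687e-05,
        4.16771014e-03, -2.14321966e-05]), 'tool_pos': array([ 0.18884965, -0.54250338,  0.21650267]), 'orientation': array([-1.79903063e+02, -2.33991594e-02,  1.91815307e+01]), 'force': array([0.20843901, 0.47055803, 0.3986589 ]), 'wrist_torque': array([-0.0031178 ,  0.04787543,  0.03248514]), 'gripper_force': 0.0, 'opening': 0.9998739175661246}
```

View pics/top0.png

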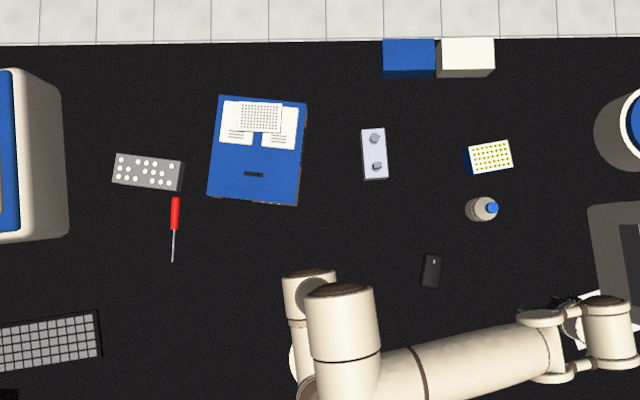

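View pics/scene0.png

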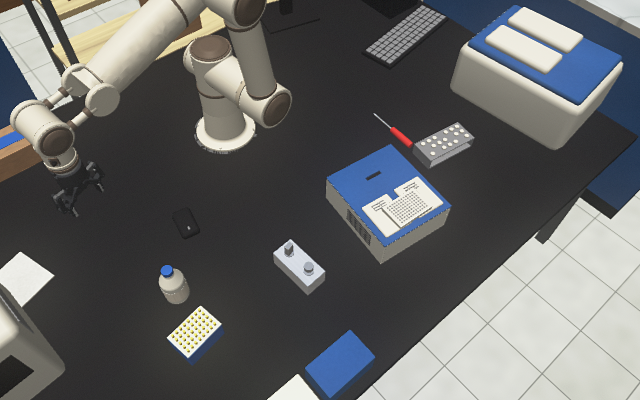

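The top view shows the slot at (253,174), the holder around (374,153), and its two pins at (375,138) and (377,167). In the scene view the slot is at (373,176). The taller, grip-like pin at (289,247) is the one nearer the robot.

```bash
cat > h.py <<'E'
from workcell import arm
import cv2,numpy as np
from scipy.spatial.transform import Rotation as R
def ray(n,uv,state=None):
    c=arm.get_calibration(n);u=np.array([(uv[0]-c["cx"])/c["fx"],(uv[1]-c["cy"])/c["fy"]])
    if n=="wrist":
        r=np.hypot(*u);d=np.r_[u/r*np.sin(r),np.cos(r)] if r>1e-9 else np.array([0,0,1.])
        T=np.eye(4);T[:3,:3]=R.from_euler("xyz",state["orientation"],degrees=True).as_matrix();T[:3,3]=state["tool_pos"]
        T=T@np.array(c["tool_from_camera"])
    else: d=np.r_[u,1.];T=np.array(c["T"])
    d=T[:3,:3]@(d*[1,-1,-1]);return T[:3,3],d/np.linalg.norm(d)
def plane(o,d,z): return o+d*(z-o[2])/d[2]
def tri(rs):
    A=sum(np.eye(3)-np.outer(d,d) for o,d in rs);b=sum((np.eye(3)-np.outer(d,d))@o for o,d in rs)
    p=np.linalg.solve(A,b);return p,max(np.linalg.norm((np.eye(3)-np.outer(d,d))@(p-o)) for o,d in rs)
E
python3 - <<'E'
from h import *
t=cv2.imread("pics/top0.png");s=cv2.imread("pics/scene0.png")
def slot(im,x0,y0,x1,y1):
    g=im[y0:y1,x0:x1].max(2);m=(g<70).astype(np.uint8)
    cs=max(cv2.findContours(m,cv2.RETR_EXTERNAL,cv2.CHAIN_APPROX_NONE)[0],key=cv2.contourArea)
    r=cv2.minAreaRect(cs);b=cv2.boxPoints(r)+[x0,y0]
    e=np.roll(b,-1,0)-b;i=np.argsort(np.linalg.norm(e,axis=1))[:2]
    return np.array(r[0])+[x0,y0],[(b[k]+b[(k+1)%4])/2 for k in i]
ct,et=slot(t,235,162,272,186);cs,es=slot(s,358,166,390,186)
print(ct,et,cs,es);print("slot",tri([ray("top",ct),ray("scene",cs)]))
for n,e in(("top",et),("scene",es)): print([plane(*ray(n,p),.11).round(4) for p in e])
for p in((375,138),(377,167)): print(plane(*ray("top",p),.1).round(4))
a=cv2.resize(t[120:190,350:400],None,fx=8,fy=8,interpolation=cv2.INTER_CUBIC)
b=cv2.resize(s[225:300,262:337],None,fx=5,fy=5,interpolation=cv2.INTER_CUBIC)
o=np.zeros((560,780,3),np.uint8);o[:560,:400]=a;o[:375,400:775]=b;cv2.imwrite("pics/c1.png",o)
E
```

```text
[253.52475166 173.75247478] [array([244.91089058, 172.89108849]), array([262.13861275, 174.61386108])] [372.93846226 175.39230728] [array([378.96923065, 171.94615364]), array([366.90769386, 178.83846092])]
slot (array([0.55309206, 0.19934153, 0.10319793]), np.float64(0.00032790794550404605))
[array([0.5549, 0.2232, 0.11  ]), array([0.5492, 0.1729, 0.11  ])]
[array([0.559 , 0.2199, 0.11  ]), array([0.5542, 0.1713, 0.11  ])]
[ 0.6552 -0.1591  0.1   ]
[ 0.5689 -0.1631  0.1   ]
```

View pics/c1.png

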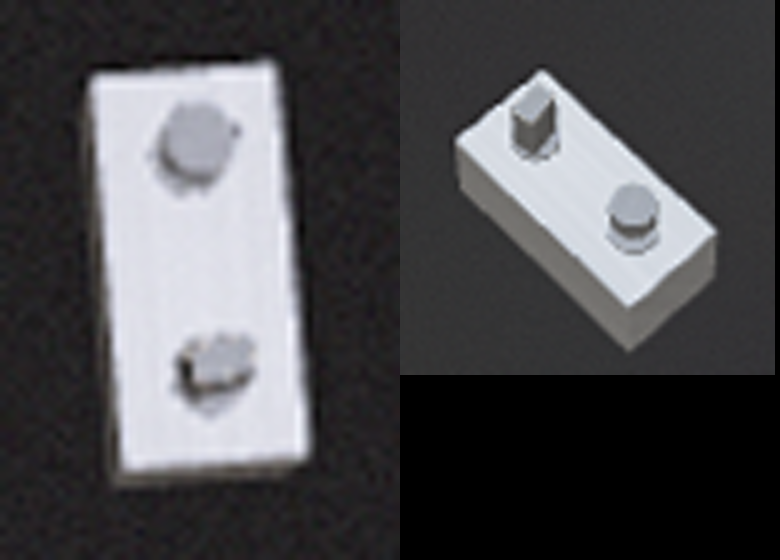

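The pin nearer the robot, at about (378,164) in the top view, has the rectangular grip. The far one has the round knob. I'll move above it for a close look.

```bash
python3 -m crank '[[[0.16,-0.08,0],0,0],[[0.16,-0.08,0],0,0],[[0.16,-0.08,0],0,0],[[0.16,-0.08,0],0,0],[[0.16,-0.08,0],0,0],[[0.16,-0.08,0],0,0],[[0.16,-0.08,0],0,0],[[0.16,-0.08,0],0,0],[[0.16,-0.08,0],0,0],[[0.16,-0.08,0],0,0]]'; python3 -m crank '[[[0.16,-0.08,0],0,0],[[0.16,-0.08,0],0,0],[[0.16,-0.08,0],0,0],[[0.16,-0.08,0],0,0],[[0.16,-0.06,0],0,0],[[0,0,0],0,0],[[0,0,0],0,0],[[0,0,0],0,0]]'
python3 - <<'E'
from h import *
print("grip top",tri([ray("top",(378.5,164.1)),ray("scene",(288.8,245))]))
s=arm.read_state();print(s);im=arm.read_camera("wrist")
cv2.imwrite("pics/w1.png",im[:,:,::-1])
E
```

```text
time_s: 0.93
tool_pos: [0.4393, -0.2851, 0.2171]
orientation: [-180.0, 0.0, 19.2]
force: [1.0, 0.0, -0.2]
opening: 0.999
gripper_force: 0.0
time_s: 1.6
tool_pos: [0.5642, -0.1626, 0.2168]
orientation: [-180.0, 0.1, 19.2]
force: [-0.2, -0.1, 0.2]
opening: 1.0
gripper_force: 0.0
grip top (array([ 0.57803679, -0.16596601,  0.10284869]), np.float64(0.0017031171575468415))
{'time_s': 1.6, 'joints': array([-2.78409946e+01,  1.09447913e+01,  8.94490735e+01, -3.10999215e-02,
        7.96785179e+01,  4.29675775e+01]), 'qvel': array([-1.41140113, -0.79246667,  0.43556055,  0.08693107,  0.0741492 ,
        0.01170198]), 'joint_efforts': array([ 1.07222401e+00, -4.06809139e+01, -3.33972287e+01,  7.00052502e-02,
       -6.98325821e-03,  6.81929945e-03]), 'tool_pos': array([ 0.56416795, -0.16256532,  0.21681619]), 'orientation': array([-1.79967883e+02,  7.17195315e-02,  1.91970395e+01]), 'force': array([-0.19121478, -0.14847919,  0.17437119]), 'wrist_torque': array([-0.01595643,  0.03035868,  0.01778163]), 'gripper_force': 0.0, 'opening': 1.0003707724766708}
```

View pics/w1.png

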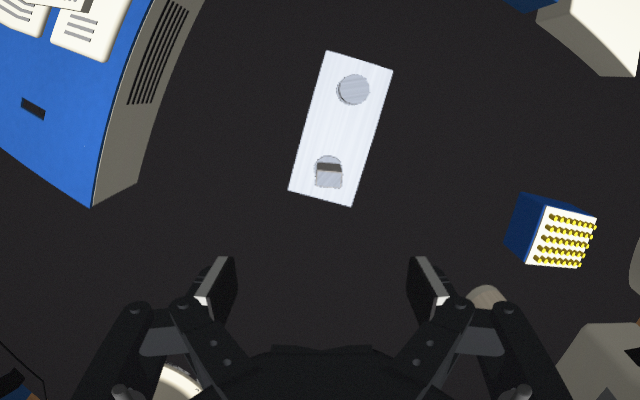

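The wrist view shows the grip's top near (329,180), its long side nearly along the tool's y. The knob is at (353,90). I'll enlarge the grip for its angle.

Run:
```python
from h import *
im=cv2.imread("pics/w1.png")[145:205,295:365]
cv2.imwrite("pics/c2.png",cv2.resize(im,None,fx=10,fy=10,interpolation=cv2.INTER_CUBIC))
```

```text
(no output)
```

View pics/c2.png

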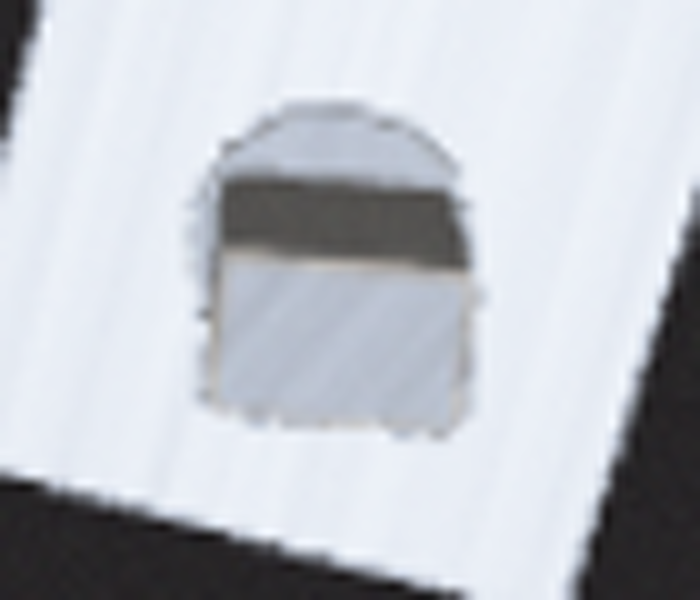

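The grip's top face has corners at about (317,170), (341.8,172), (341,188.2) and (316.2,185.8).

Run:
```python
from h import *
s=dict(tool_pos=[.56416795,-.16256532,.21681619],orientation=[-179.9679,.0717,19.1970])
P=np.array([plane(*ray("wrist",p,s),.104) for p in((317,170),(341.8,172),(341,188.2),(316.2,185.8))])
print(P.round(4));c=P.mean(0);e=P[1]-P[0]+P[2]-P[3]
print("c",c,"len",np.linalg.norm(P[1]-P[0]),np.linalg.norm(P[2]-P[1]),"short-axis yaw",np.degrees(np.arctan2(e[0],-e[1])))
print("tri3",tri([ray("top",(378.5,164.1)),ray("scene",(288.8,245)),ray("wrist",(329,179),s)]))
print("slot",plane(*ray("wrist",(33,108.5),s),.11),tri([ray("top",(253.5,173.75)),ray("wrist",(33,108.5),s)]))
Rm=R.from_euler("xyz",s["orientation"],degrees=True).as_matrix();print("tool shift",Rm.T@(c-s["tool_pos"]))
```

```text
[[ 0.5815 -0.151   0.104 ]
 [ 0.5871 -0.1725  0.104 ]
 [ 0.5728 -0.177   0.104 ]
 [ 0.5675 -0.1551  0.104 ]]
c [ 0.57724378 -0.16393112  0.104     ] len 0.022199170673011002 0.015048805330011832 short-axis yaw 14.067050676018484
tri3 (array([ 0.57754556, -0.1652665 ,  0.10224335]), np.float64(0.0021763575467618275))
slot [0.55357627 0.19671494 0.11      ] (array([0.55266847, 0.198534  , 0.10835278]), np.float64(0.0004373894057490425))
tool shift [0.0120408  0.00565261 0.11279806]
```

```bash
python3 -m crank '[[[0.06,0.028,0],0.0285,0],[[0,0,0.1],0,0.2],[[0,0,0.15],0,0.3],[[0,0,0.15],0,0.3],[[0,0,0.1],0,0.3],[[0,0,0.1],0,0.3],[[0,0,0.05],0,0.3],[[0,0,0],0,0.3],[[0,0,0],0,0.3]]' 70
python3 - <<'E'
from h import *
print(arm.read_state()["opening"]);cv2.imwrite("pics/w2.png",arm.read_camera("wrist")[100:400,120:520,::-1])
E
```

```text
time_s: 2.4
tool_pos: [0.5775, -0.1645, 0.0877]
orientation: [-180.0, 0.0, 14.0]
force: [0.1, 1.0, 0.6]
opening: 0.701
gripper_force: 0.0
0.7012154110227693
```

View pics/w2.png

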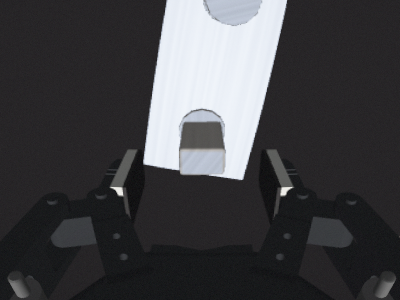

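The grip at crop (202,161) sits midway between the pads and is square to them. I'll close.

```bash
python3 - <<'E'
from h import *
s=arm.read_state();p=plane(*ray("wrist",(322.5,261),s),.104)
Rm=R.from_euler("xyz",s["orientation"],degrees=True).as_matrix();print(Rm.T@(p-s["tool_pos"]))
E
python3 -m crank '[[[0,0,0],0,1],[[0,0,0],0,1],[[0,0,0],0,1],[[0,0,0],0,1],[[0,0,0],0,1],[[0,0,0],0,1],[[0,0,0],0,1],[[0,0,0],0,1]]' 70
```

```text
[ 4.98482885e-05 -6.55802115e-04 -1.51953014e-02]
time_s: 3.12
tool_pos: [0.5788, -0.1644, 0.089]
orientation: [179.9, -0.1, 14.1]
force: [-2.5, -1.0, 6.0]
opening: 0.217
gripper_force: 68.4
```

```bash
python3 -m crank '[[[0,0,-0.03],0,1],[[0,0,-0.05],0,1],[[0,0,-0.1],0,1],[[0,0,-0.1],0,1],[[0,0,-0.1],0,1],[[0,0,-0.15],0,1],[[0,0,-0.15],0,1],[[0,0,0],0,1]]'
python3 - <<'E'
from h import *
s=arm.read_state();Rm=R.from_euler("xyz",s["orientation"],degrees=True).as_matrix()
print(Rm.T@(np.array([.553,.198,s["tool_pos"][2]])-s["tool_pos"]),s["tool_pos"],s["opening"])
cv2.imwrite("pics/w3.png",arm.read_camera("wrist")[:,:,::-1])
E
```

```text
time_s: 3.78
tool_pos: [0.5811, -0.1652, 0.2317]
orientation: [179.5, -0.5, 14.1]
force: [0.5, -1.0, 0.7]
opening: 0.21
gripper_force: 69.1
[ 0.0610268  -0.35916093 -0.00234396] [ 0.58111631 -0.16522969  0.23168088] 0.20959326024049357
```

```bash
python3 -m crank '[[[0.005,-0.18,0],0,1],[[0.005,-0.18,0],0,1],[[0.005,-0.18,0],0,1],[[0.005,-0.18,0],0,1],[[0.005,-0.18,0],0,1],[[0.005,-0.18,0],0,1],[[0.005,-0.18,0],0,1],[[0.005,-0.18,0],0,1],[[0.005,-0.18,0],0,1],[[0.005,-0.17,0],0,1]]';python3 -m crank '[[[0,0,0],0.037,1],[[0,0,0],0.037,1],[[0,0,0],0.037,1],[[0,0,0],0,1],[[0,0,0],0,1],[[0,0,0],0,1]]'
python3 - <<'E'
from h import *
s=arm.read_state()
im=arm.read_camera("wrist")[:,:,::-1]
cv2.imwrite("pics/w4.png",im)
g=(im.max(2)<60).astype(np.uint8);n,l,st,c=cv2.connectedComponentsWithStats(g)
for i in range(1,n):
    if 150<st[i,4]<6000:print(st[i],c[i].round(1))
print(s["tool_pos"],s["orientation"])
E
```

```text
time_s: 4.67
tool_pos: [0.499, 0.1877, 0.2223]
orientation: [-180.0, 0.1, 14.1]
force: [0.4, -0.7, -1.8]
opening: 0.212
gripper_force: 68.9
time_s: 5.17
tool_pos: [0.5003, 0.1858, 0.2228]
orientation: [180.0, 0.1, -5.8]
force: [-0.3, -0.4, -1.1]
opening: 0.212
gripper_force: 69.0
[ 45 385  77  15 520] [ 73.2 395. ]
[0.50025733 0.1857655  0.22279423] [ 1.79985892e+02  6.71982490e-02 -5.77492078e+00]
```

View pics/w4.png

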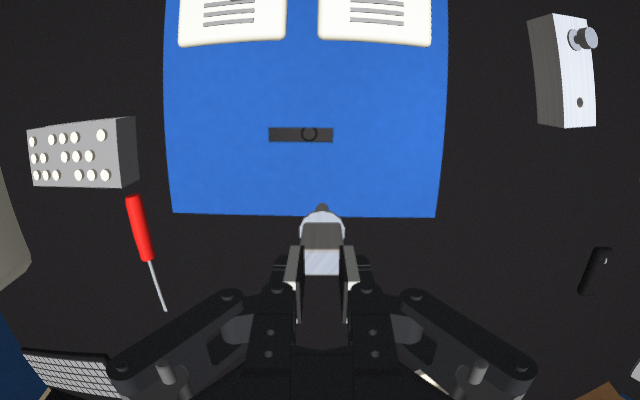

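The slot spans (268–333, 127–142), and a faint ring shows near (309,134). The pin hangs upright, its tip at (322,208). I'll measure the slot and zoom in.

Run:
```python
from h import *
s=dict(tool_pos=np.array([.50025733,.1857655,.22279423]),orientation=[179.985892,.0672,-5.7749])
im=cv2.imread("pics/w4.png");sub=im[115:155,255:348]
m=(sub[:,:,0]<110).astype(np.uint8)
c=max(cv2.findContours(m,cv2.RETR_EXTERNAL,cv2.CHAIN_APPROX_NONE)[0],key=cv2.contourArea)
r=cv2.minAreaRect(c);b=cv2.boxPoints(r)+[255,115];print(r,b)
P=np.array([plane(*ray("wrist",p,s),.11) for p in b]);print(P.round(4),P.mean(0))
e=[np.linalg.norm(P[(i+1)%4]-P[i]) for i in range(4)];print(e)
i=int(np.argmax(e));d=P[(i+1)%4]-P[i];print("yaw",np.degrees(np.arctan2(-d[0],d[1])))
print("ring(carriage)",plane(*ray("wrist",(309,134),s),.096))
Rm=R.from_euler("xyz",s["orientation"],degrees=True).as_matrix();print("tool shift",Rm.T@(P.mean(0)-s["tool_pos"]))
ti=plane(*ray("wrist",(322,207),s),s["tool_pos"][2]-.073);print("tip in tool",Rm.T@(ti-s["tool_pos"]))
print("slot tri",tri([ray("top",(253.5,173.75)),ray("scene",(372.9,175.4)),ray("wrist",r[0]+np.array([255,115]),s)]))
cv2.imwrite("pics/c3.png",np.vstack([cv2.resize(sub,(744,320),interpolation=cv2.INTER_CUBIC),cv2.resize(im[195:230,275:368],(744,280),interpolation=cv2.INTER_CUBIC)]))
```

```text
((45.499996185302734, 19.5), (62.99999237060547, 12.999998092651367), -0.0) [[269.         141.        ]
 [269.         128.00000095]
 [331.99999237 128.        ]
 [331.99999237 141.        ]]
[[0.5509 0.228  0.11  ]
 [0.5624 0.2265 0.11  ]
 [0.5563 0.1719 0.11  ]
 [0.5449 0.1729 0.11  ]] [0.55364527 0.19981043 0.11      ]
[np.float64(0.011542639252025835), np.float64(0.054937018659218566), np.float64(0.01144158583892507), np.float64(0.05533917200692733)]
yaw -6.251393406630292
ring(carriage) [0.55174111 0.19292642 0.096     ]
tool shift [ 0.05183603 -0.01937333  0.11272874]
tip in tool [-0.00118816 -0.00053986  0.07300131]
slot tri (array([0.5528896 , 0.19976252, 0.10265569]), np.float64(0.0005331240152637046))
```

View pics/c3.png

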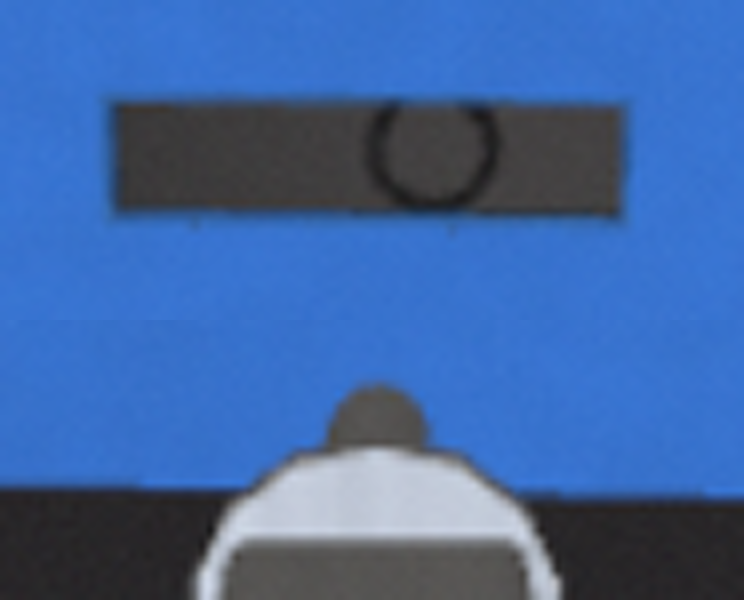

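The ring centre is at about (309,134), which on the carriage is y' ≈ −7 mm on the slot's centre line. It's only a hint. I'll enter at y' ≈ −15 and feel towards it.

```bash
python3 -m crank '[[[0.135,-0.01,0],0.0026,1],[[0.134,-0.0095,0],0,1],[[0,0,0.08],0,1],[[0,0,0.06],0,1],[[0,0,0],0,1],[[0,0,0],0,1],[[0,0,0],0,1]]'
python3 - <<'E'
from h import *
s=arm.read_state();print(s["tool_pos"],s["orientation"],s["force"])
im=arm.read_camera("wrist")[:,:,::-1];cv2.imwrite("pics/w5.png",im)
cv2.imwrite("pics/c5.png",cv2.resize(im[150:300,240:400],(640,600),interpolation=cv2.INTER_CUBIC))
E
```

```text
time_s: 5.8
tool_pos: [0.5541, 0.1841, 0.1957]
orientation: [-180.0, 0.0, -6.4]
force: [0.7, 0.5, -0.6]
opening: 0.211
gripper_force: 69.0
[0.55413727 0.18412807 0.1957255 ] [-1.79998229e+02  4.56335779e-03 -6.35611841e+00] [ 0.6589074   0.52793603 -0.57693056]
```

View pics/c5.png

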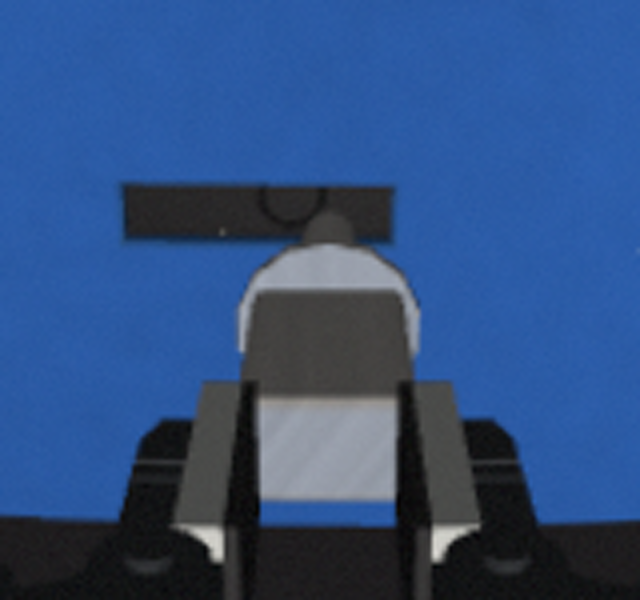

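The slot spans crop (123–394, 185–242), with the tip's disc at about (330,237).

Run:
```python
from h import *
s=arm.read_state();Rm=R.from_euler("xyz",s["orientation"],degrees=True).as_matrix()
f=lambda uv,z:(Rm.T@(plane(*ray("wrist",uv,s),z)-s["tool_pos"])*1000).round(2)
q=lambda x,y:(240+x/4,150+y/4)
print("slot c",f(q(258.5,213.5),.11),"ends",f(q(123,213.5),.11),f(q(394,213.5),.11),"edges",f(q(258,185),.11),f(q(258,242),.11))
for y in(233,237,241):print("tip",f(q(330,y),.124))
print("ring",f(q(293,192),.096))
```

```text
slot c [ -2.62 -14.9   86.22] ends [ -2.65 -43.3   86.23] [-2.61 13.17 86.22] edges [  3.56 -14.9   86.23] [ -8.89 -15.11  86.22]
tip [-1.96 -0.14 72.22]
tip [-2.8  -0.14 72.22]
tip [-3.63 -0.14 72.22]
ring [ -2.36  -8.08 100.22]
```

The tip lines up with the slot's centre line. Now I'll go down through the slot.

```bash
python3 -m crank '[[[0,0,0.03],0,1],[[0,0,0.03],0,1],[[0,0,0.03],0,1],[[0,0,0.02],0,1],[[0,0,0],0,1],[[0,0,0],0,1]]';  python3 -m crank '[[[0,0,0.005],0,1],[[0,0,0.005],0,1],[[0,0,0],0,1]]'
```

```text
time_s: 6.35
tool_pos: [0.5542, 0.184, 0.1728]
orientation: [180.0, 0.1, -6.4]
force: [-0.1, 0.2, -0.8]
opening: 0.208
gripper_force: 69.0
time_s: 6.6
tool_pos: [0.5546, 0.184, 0.1714]
orientation: [-180.0, -0.0, -6.4]
force: [0.4, -0.8, -2.3]
opening: 0.211
gripper_force: 69.0
```

```bash
for i in 1 2; do python3 -m crank '[[[0,0,0.003],0,1],[[0,0,0],0,1],[[0,0,0],0,1]]' | egrep 'pos|force:'; done
```

```text
tool_pos: [0.5546, 0.184, 0.1709]
force: [0.2, -0.4, -1.2]
gripper_force: 69.0
tool_pos: [0.5546, 0.184, 0.1702]
force: [0.0, 0.4, -1.0]
gripper_force: 69.0
```

```bash
python3 -m crank '[[[0,0,0.003],0,1],[[0,0,0],0,1],[[0,0,0],0,1]]' | egrep 'pos|force:'; python3 -m crank '[[[0,0,0.003],0,1],[[0,0,0],0,1],[[0,0,0],0,1]]' | egrep 'pos|force:'; python3 -m crank '[[[0,0,0.003],0,1],[[0,0,0],0,1],[[0,0,0],0,1]]' | egrep 'pos|force:'
```

```text
tool_pos: [0.5549, 0.1841, 0.1701]
force: [-0.0, 0.1, 1.7]
gripper_force: 70.3
tool_pos: [0.5552, 0.1841, 0.1699]
force: [0.2, 0.1, 6.2]
gripper_force: 72.2
tool_pos: [0.5556, 0.1841, 0.1698]
force: [0.1, -0.2, 7.3]
gripper_force: 73.2
```

Contact is at TCP z = 0.170, with a light press of about 8 N. Next I'll slide towards +y'.

```bash
python3 -m crank '[[[0,-0.005,0],0,1],[[0,-0.005,0],0,1],[[0,-0.005,0],0,1],[[0,0,0],0,1]]' | egrep 'pos|force:|ori'; python3 -m crank '[[[0,-0.005,0],0,1],[[0,-0.005,0],0,1],[[0,0,0],0,1]]' | egrep 'pos|force:'; python3 -m crank '[[[0,-0.005,0],0,1],[[0,0,0],0,1]]' | egrep 'pos|force:';  python3 -m crank '[[[0,-0.005,0],0,1],[[0,0,0],0,1]]' | egrep 'pos|force:'
```

```text
tool_pos: [0.5558, 0.1866, 0.1698]
orientation: [180.0, -0.1, -6.4]
force: [-1.1, -1.9, 7.1]
gripper_force: 71.2
tool_pos: [0.5563, 0.1897, 0.1701]
force: [-0.6, 1.2, 7.2]
gripper_force: 3.6
tool_pos: [0.5563, 0.1908, 0.1699]
force: [-0.4, 1.7, 7.0]
gripper_force: 3.6
tool_pos: [0.5563, 0.1918, 0.1697]
force: [-0.1, 1.6, 6.4]
gripper_force: 3.4
```

The grip force has dropped, so I'll look.

Run:
```python
from h import *
s=arm.read_state();print(s["tool_pos"],s["orientation"],s["force"],s["opening"],s["gripper_force"])
im=arm.read_camera("wrist")[:,:,::-1];cv2.imwrite("pics/w6.png",im)
cv2.imwrite("pics/c6.png",cv2.resize(im[150:300,240:400],(640,600),interpolation=cv2.INTER_CUBIC))
```

```text
[0.55626823 0.19177316 0.16973665] [-1.79895174e+02 -1.42529982e-01 -6.38855987e+00] [-0.10684136  1.60994047  6.3882933 ] 6.770629523290479e-05 3.382602005149238
```

View pics/c6.png

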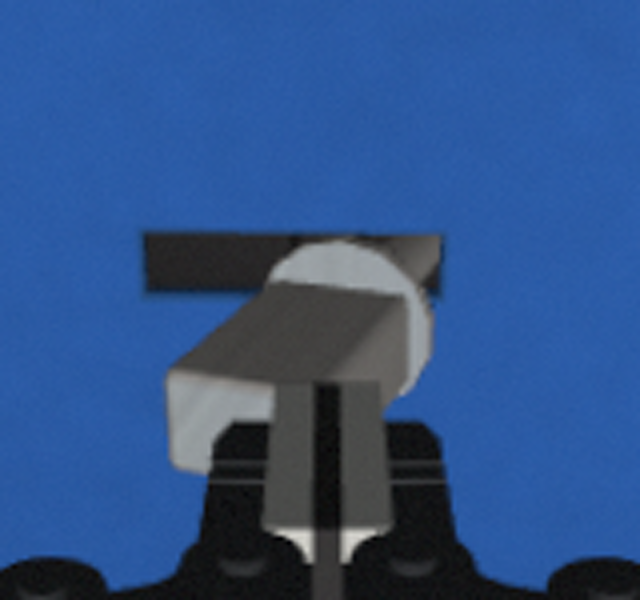

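The pin has slipped out. The fingers are shut, and the pin leans towards +y' in the slot with its tip at the −y' end. The visible grip corners in the crop are (168,372), (268,282), (408,295) and (175,470). I'll work out its pose from these.

Run:
```python
from h import *
s=arm.read_state();C=arm.get_calibration("wrist")
px=np.array([(168,372),(268,282),(408,295),(175,470),(305,392)],float)/4+[240,150]
ob=np.array([(8,12,44),(8,12,4),(8,-12,4),(-8,12,44),(8,-12,44)],float)
n=cv2.fisheye.undistortPoints(px[:,None],np.array([[C["fx"],0,C["cx"]],[0,C["fy"],C["cy"]],[0,0,1]]),np.zeros(4))
T=np.eye(4);T[:3,:3]=R.from_euler("xyz",s["orientation"],degrees=True).as_matrix();T[:3,3]=s["tool_pos"]
W=T@np.array(C["tool_from_camera"])@np.diag([1,-1,-1,1])
for k in(4,5):
    ok,rv,tv,_=cv2.solvePnPGeneric(ob[:k]/1000,n[:k],np.eye(3),None,flags=cv2.SOLVEPNP_SQPNP)
    for r,t in zip(rv,tv):
        M=np.eye(4);M[:3,:3]=cv2.Rodrigues(r)[0];M[:3,3]=t[:,0];M=W@M
        print(k,"origin",M[:3,3].round(4),"axis",M[:3,2].round(3),"xaxis",M[:3,0].round(3))
        for p in((0,0,44),(0,0,-45)):print(p,(M@np.r_[np.array(p)/1000,1])[:3].round(4))
        e=cv2.projectPoints(ob[:k]/1000,r,t,np.eye(3),None)[0]-n[:k];print("err px",np.abs(e).max()*310)
# numeric: non-blue blob on cover in fixed views
for nme,box in(("top",(215,150,300,200)),("scene",(340,150,410,200))):
    im=arm.read_camera(nme).astype(int);x0,y0,x1,y1=box;b=im[y0:y1,x0:x1]
    m=((b[:,:,2]-b[:,:,0])<25).astype(np.uint8);nn,l,st,c=cv2.connectedComponentsWithStats(m)
    print(nme,[(st[i].tolist(),c[i].round(1).tolist()) for i in range(1,nn) if st[i,4]>15])
```

```text
4 origin [0.55   0.1904 0.1329] axis [0.07  0.306 0.949] xaxis [ 0.994 -0.098 -0.041]
(0, 0, 44) [0.5531 0.2038 0.1747]
(0, 0, -45) [0.5469 0.1766 0.0902]
err px 0.38572871019885324
5 origin [0.5474 0.1899 0.1261] axis [0.044 0.372 0.927] xaxis [ 0.998 -0.051 -0.028]
(0, 0, 44) [0.5493 0.2063 0.1669]
(0, 0, -45) [0.5454 0.1732 0.0844]
err px 1.6202290161904862
top [([0, 0, 56, 50, 1493], [28.0, 16.8]), ([81, 18, 4, 32, 75], [83.1, 37.6]), ([0, 46, 28, 4, 58], [10.2, 48.3])]
scene [([0, 0, 46, 30, 645], [21.2, 9.0]), ([58, 0, 12, 12, 78], [65.3, 3.7]), ([54, 31, 16, 19, 218], [63.0, 41.4]), ([36, 44, 16, 6, 53], [44.2, 47.4])]
```

My read so far: the fingertips seem to end behind the stated place, so only the grip's very top was pinched. The pin is now tilted about 18–20° under the shut fingers. I'll check fingertip height against the scene camera, numerically.

Run:
```python
from h import *
s=arm.read_state();im=arm.read_camera("scene");C=arm.get_calibration("scene")
Rm=R.from_euler("xyz",s["orientation"],degrees=True).as_matrix();Ti=np.linalg.inv(np.array(C["T"]))
def pr(p):
    q=(Ti@np.r_[p,1])[:3]*[1,-1,-1];return q[0]/q[2]*C["fx"]+C["cx"],q[1]/q[2]*C["fy"]+C["cy"]
for z in range(-70,45,5):
    o=[]
    for x,y in((11,0),(11,12),(0,12)):
        u,v=pr(s["tool_pos"]+Rm@(np.array([x,y,z])/1000));o.append((round(u),round(v),im[round(v),round(u)].tolist()))
    print(z,o)
```

```text
-70 [(379, 152, [51, 52, 55]), (375, 153, [46, 46, 49]), (373, 151, [46, 48, 51])]
-65 [(378, 153, [48, 48, 51]), (375, 154, [49, 48, 53]), (373, 152, [56, 58, 60])]
-60 [(378, 154, [44, 44, 46]), (375, 155, [48, 50, 52]), (373, 153, [65, 68, 70])]
-55 [(378, 155, [223, 221, 215]), (375, 157, [46, 47, 51]), (373, 154, [60, 61, 65])]
-50 [(378, 156, [126, 126, 123]), (375, 158, [83, 83, 85]), (372, 155, [50, 51, 55])]
-45 [(378, 157, [90, 89, 88]), (375, 159, [101, 101, 100]), (372, 156, [49, 51, 54])]
-40 [(378, 158, [86, 84, 83]), (374, 160, [46, 45, 50]), (372, 157, [53, 54, 57])]
-35 [(377, 159, [64, 64, 65]), (374, 161, [71, 72, 76]), (372, 158, [50, 50, 53])]
-30 [(377, 160, [63, 63, 65]), (374, 162, [56, 57, 60]), (372, 160, [47, 48, 50])]
-25 [(377, 161, [61, 62, 64]), (374, 163, [82, 82, 83]), (372, 161, [50, 50, 51])]
-20 [(377, 162, [71, 70, 73]), (374, 164, [112, 112, 111]), (371, 162, [63, 94, 150])]
-15 [(377, 163, [83, 80, 81]), (374, 165, [137, 135, 132]), (371, 163, [80, 116, 171])]
-10 [(376, 164, [94, 94, 92]), (373, 166, [135, 132, 130]), (371, 164, [109, 124, 149]
[... 178 characters left out ...]
5 [(376, 167, [93, 93, 92]), (373, 169, [108, 106, 104]), (371, 167, [135, 131, 128])]
10 [(376, 168, [93, 91, 89]), (373, 170, [100, 98, 97]), (371, 168, [134, 130, 129])]
15 [(376, 169, [93, 90, 85]), (373, 171, [91, 90, 90]), (370, 169, [131, 129, 126])]
20 [(375, 170, [92, 89, 87]), (372, 172, [134, 134, 132]), (370, 170, [132, 129, 129])]
25 [(375, 171, [130, 130, 126]), (372, 173, [171, 173, 170]), (370, 171, [149, 150, 146])]
30 [(375, 172, [182, 188, 182]), (372, 174, [104, 103, 103]), (370, 172, [181, 183, 178])]
35 [(375, 173, [168, 170, 165]), (372, 175, [61, 61, 64]), (370, 173, [135, 133, 131])]
40 [(375, 174, [84, 83, 83]), (372, 176, [56, 54, 56]), (370, 174, [134, 132, 128])]
```

Confirmed: the fingers end about 17–20 mm *behind* the TCP, so they sit on top of the tilted grip. I'll keep the light press and drag towards −y' to stand the pin up. Then I'll open under pressure, so the fingers slip down around the grip.

```bash
python3 -m crank '[[[0,0.01,0],0,1],[[0,0.01,0],0,1],[[0,0,0],0,1]]' | egrep 'pos|force:'; python3 -m crank '[[[0,0.01,0],0,1],[[0,0.01,0],0,1],[[0,0,0],0,1]]' | egrep 'pos|force:'
cat > m.py <<'E'
from h import *
# edges of the grip in a few rows of the wrist picture: print class runs (B=blue,D=dark,G=grey,L=light)
def runs(rows,c0=270,c1=370):
    im=arm.read_camera("wrist").astype(int);s=arm.read_state();print(s["tool_pos"].round(4),s["force"].round(1),s["opening"].round(3))
    for r in rows:
        t="".join("B" if p[2]-p[0]>30 else ("D" if p.max()<48 else "G" if p.max()<130 else "L") for p in im[r,c0:c1]);o=[];k=0
        for i in range(1,len(t)+1):
            if i==len(t) or t[i]!=t[k]:
                if i-k>1:o.append(f"{t[k]}{c0+k}-{c0+i-1}")
                k=i
        print(r,*o)
E
python3 -c "
from m import *
runs(range(205,275,5))"
```

```text
tool_pos: [0.5563, 0.1875, 0.1704]
force: [-0.3, 1.2, 8.6]
gripper_force: 4.2
tool_pos: [0.5561, 0.1836, 0.1708]
force: [-0.0, 0.7, 9.6]
gripper_force: 4.9Traceback (most recent call last):
  File "<string>", line 3, in <module>
    runs(range(205,275,5))
    ~~~~^^^^^^^^^^^^^^^^^^
  File "m.py", line 4, in runs
    im=arm.read_camera("wrist").astype(int);s=arm.read_state();print(s["tool_pos"].round(4),s["force"].round(1),s["opening"].round(3))
                                                                                                                ^^^^^^^^^^^^^^^^^^
AttributeError: 'float' object has no attribute 'round'
```

```bash
sed -i 's/s\["opening"\].round(3)/round(s["opening"],3)/' m.py; python3 -c "
from m import *
runs(range(205,275,5))"
```

```text
[0.5561 0.1837 0.1708] [ 0.2  1.4 10.1] 0.005
205 B270-369
210 D270-310 G311-338 B339-369
215 D270-303 G304-305 L306-330 G331-338 B339-369
220 D270-299 L301-336 G337-338 B339-369
225 B270-297 G298-335 L336-339 B341-369
230 B270-293 G294-336 L337-340 B342-369
235 B270-288 G289-336 L337-340 B342-369
240 B270-283 G284-336 L337-339 B340-369
245 B270-279 L281-287 G288-318 G320-335 B337-369
250 B270-279 L280-307 G308-318 D319-324 G325-334 B335-369
255 B270-279 L280-296 G297-318 D319-324 G325-335 B336-369
260 B270-280 L281-292 D294-306 G307-317 D318-324 G325-336 D337-348 B349-369
265 B270-280 L281-292 D296-300 D302-305 G306-317 D318-324 G325-337 G339-340 D343-345 D347-349 B350-369
270 B270-291 G292-317 D318-324 G325-350 B351-369
```

```bash
python3 -m crank '[[[0,0.01,0],0,1],[[0,0.01,0],0,1],[[0,0.01,0],0,1],[[0,0.01,0],0,1],[[0,0,0],0,1]]' | egrep 'pos|force:'; python3 -c "
from m import *
runs(range(205,265,5))"
```

```text
tool_pos: [0.5556, 0.1755, 0.1714]
force: [-0.2, 1.7, 10.7]
gripper_force: 5.9
[0.5556 0.1756 0.1714] [-0.6  1.7 11.4] 0.003
205 B270-369
210 D270-305 G306-327 B328-369
215 D270-297 G298-299 L300-324 G325-328 B329-369
220 D270-292 G293-294 L295-330 B332-369
225 B270-292 G293-329 L330-333 B334-369
230 B270-289 G290-330 L331-334 B336-369
235 B270-285 G286-330 L331-334 B336-369
240 B270-282 G283-330 L331-333 B334-369
245 B270-278 G279-318 G320-331 B332-369
250 B270-277 L278-307 G308-318 D319-324 G325-334 B335-369
255 B270-278 L279-297 G298-317 D318-324 G325-335 B336-369
260 B270-278 L279-292 D294-306 G307-317 D318-324 G325-336 D337-348 B349-369
```

```bash
python3 -m crank '[[[0,0.01,-0.002],0,1],[[0,0.01,-0.001],0,1],[[0,0.01,-0.001],0,1],[[0,0.01,-0.001],0,1],[[0,0,0],0,1]]' | egrep 'pos|force:';python3 -m crank '[[[0,0.01,0],0,1],[[0,0.01,0],0,1],[[0,0,0],0,1]]' | egrep 'pos|force:'; python3 -c "
from m import *
runs(range(205,265,5))"
```

```text
tool_pos: [0.5539, 0.1671, 0.1713]
force: [0.2, -1.6, 9.2]
gripper_force: 4.4
tool_pos: [0.5533, 0.163, 0.1709]
force: [0.5, 0.2, 7.7]
gripper_force: 3.9
[0.5533 0.1631 0.171 ] [-0.1 -0.3  8.8] -0.001
205 B270-369
210 D270-295 G296-311 B312-369
215 D270-286 G287-289 L290-314 G315-316 B317-369
220 D270-281 G282-283 L284-320 B322-369
225 B270-281 L282-283 G284-321 L322-323 B325-369
230 B270-280 G282-321 L322-324 B325-369
235 B270-280 G281-320 L321-324 B325-369
240 B270-278 G279-321 B323-369
245 B270-277 G278-318 G320-321 B322-369
250 B270-275 L276-307 G308-317 D318-324 G325-334 B335-369
255 B270-275 L276-297 G298-317 D318-324 G325-335 B336-369
260 B270-275 L276-292 D294-306 G307-317 D318-324 G325-336 D337-348 B349-369
```

The grip's side edges now point at the image's nadir, so the pin is upright. Its top is 11.5 mm to the tool's −y side. I'll lift off and recentre.

```bash
python3 -m crank '[[[0,0,-0.02],0,1]]' | egrep 'pos|force:|opening'; python3 -c "
from m import *
runs((215,225,230,240,245))"
```

```text
tool_pos: [0.552, 0.1631, 0.1732]
force: [0.5, 0.9, -0.4]
opening: 0.002
gripper_force: 0.0
[0.5522 0.1632 0.1739] [ 0.6  0.4 -0. ] 0.002
215 D270-282 G283-284 L285-315 G316-317 B318-369
225 B270-278 L279-280 G281-318 L319-322 B323-369
230 B270-278 G279-318 L319-322 B323-369
240 B270-274 G275-318 B320-369
245 B270-272 G273-318 B319-369
```

```bash
python3 -m crank '[[[0,-0.07,0],0,0.3],[[0,0,0],0,0.3]]' | egrep 'pos|force:|opening'; python3 -c "
from m import *
runs((215,225,230,240,245,255))"
```

```text
tool_pos: [0.5534, 0.179, 0.1728]
force: [0.2, 1.4, 0.2]
opening: 0.273
gripper_force: 0.0
[0.5533 0.1783 0.1727] [-0.5 -0.3  0.2] 0.354
215 D270-291 G292-293 L294-323 G324-328 D329-331 B332-369
225 B270-287 G288-326 L327-330 B332-369
230 B270-283 G284-326 L327-331 B333-369
240 B270-274 G275-327 L328-329 B330-369
245 G271-272 G274-295 D296-297 G298-325 B326-369
255 B270-271 L272-273 G274-293 D294-298 L300-311 G312-319 B320-343 D345-349 G350-360 B361-369
```

```bash
python3 -m crank '[[[0,-0.17,0],0,0],[[0,-0.03,0.1],0,0]]' | egrep 'pos|force:|opening'; python3 -c "
from m import *
runs(range(200,290,6),230,430)"
```

```text
tool_pos: [0.5609, 0.2204, 0.157]
force: [0.6, 0.1, 0.8]
opening: 0.653
gripper_force: 0.0
[0.5569 0.2194 0.15  ] [-2.9 -0.1 -3.7] 0.736
200 B230-429
206 B230-429
212 B230-429
218 B230-256 G257-309 B310-311 G312-319 D320-389 B391-429
224 B230-252 G253-311 L312-316 G317-319 D320-389 B390-429
230 B230-250 L251-308 G309-310 L311-316 G317-318 L319-320 G323-384 B385-429
236 B230-250 L251-309 L311-316 L318-384 B385-429
242 B230-250 L251-309 L311-316 B318-335 L336-382 B383-429
248 B230-253 G254-265 L268-309 L311-315 G316-317 B318-429
254 B230-250 G251-259 D260-266 B267-310 L311-315 B317-376 D377-383 G384-392 B393-429
260 B230-239 D241-246 G247-257 D258-267 B268-375 D376-385 G386-396 D397-402 B403-429
266 B230-234 D235-243 G244-255 D256-267 B268-375 D376-387 G388-398 D399-407 B409-429
272 B230-231 D232-241 G242-252 D253-267 B268-375 D376-389 G390-401 D402-410 B411-429
278 D230-238 G239-250 D251-268 B269-374 D375-391 G392-404 D405-413 B414-429
284 D230-236 G237-248 D249-267 B268-374 D375-394 G395-406 D407-416 B417-429
```

The pin has tipped over along +y and now lies on the cover, on its +y face. I'll back off and measure how it lies.

```bash
python3 -m crank '[[[0,0,-0.15],0,0],[[0,0,-0.2],0,0],[[-0.15,0,0],0,0],[[-0.15,0.05,0],0,0],[[0,0,0],0,0],[[0,0,0],0,0],[[0,0,0],0,0]]' | egrep 'time|pos|force:|opening'
python3 - <<'E'
from h import *
s=arm.read_state();print(s["tool_pos"],s["orientation"])
im=arm.read_camera("wrist");np.save("w7.npy",im);im=im.astype(int)
hs=cv2.cvtColor(im.astype(np.uint8),cv2.COLOR_RGB2HSV)
m=(~((hs[...,0]>100)&(hs[...,0]<125)&(hs[...,1]>110))).astype(np.uint8)
n,l,st,c=cv2.connectedComponentsWithStats(m)
for i in range(1,n):
    if 80<st[i,4]<8000 and st[i,1]<260:
        k=(l==i).astype(np.uint8);ct=cv2.findContours(k,0,1)[0][0]
        p=cv2.approxPolyDP(ct,2.5,True)[:,0]
        print(st[i],c[i].round(1),im[l==i].mean(0).round(),p.tolist())
E
```

```text
time_s: 11.9
tool_pos: [0.4976, 0.2133, 0.2233]
force: [0.5, -1.3, 0.6]
opening: 0.998
gripper_force: 0.0
[0.49762553 0.21326257 0.22325364] [ 1.79981034e+02  3.61536052e-03 -6.40154482e+00]
[ 204    0  113   40 4039] [258.4  17.6] [236. 236. 232.] [[205, 0], [204, 35], [208, 39], [311, 33], [316, 28], [316, 0]]
[ 348    0  110   44 4216] [404.8  18.9] [235. 236. 232.] [[348, 0], [348, 29], [353, 34], [446, 43], [457, 39], [456, 0]]
[ 247  112  116   36 2086] [300.  129.2] [166. 171. 180.] [[247, 123], [248, 139], [295, 139], [297, 147], [301, 146], [304, 135], [355, 136], [362, 133], [361, 122], [304, 122], [301, 112], [297, 113], [295, 120], [248, 120]]
```

Run:
```python
from h import *
im=np.load("w7.npy").astype(int)
for r in(124,127,129,131,133,135):print(r,im[r,290:366:3].max(1).tolist())
s=dict(tool_pos=np.array([.49762553,.21326257,.22325364]),orientation=[179.981,.0036,-6.4015])
f=lambda u,v,z:plane(*ray("wrist",(u,v),s),z).round(4).tolist()
print("grip end mid",f(247.5,129.5,.122),"rows",f(270,120,.126),f(270,139,.126))
print("collar",f(299,112.5,.125),f(299,146.5,.125),f(299,129.5,.125));print("slot -y end",f(362,129,.11))
```

```text
124 [209, 206, 176, 209, 104, 117, 112, 112, 111, 107, 105, 103, 103, 95, 83, 91, 87, 84, 57, 78, 74, 73, 70, 69, 83, 211]
127 [218, 214, 184, 213, 187, 206, 203, 203, 203, 203, 202, 201, 198, 195, 196, 195, 190, 188, 185, 181, 177, 173, 114, 68, 81, 211]
129 [215, 212, 197, 214, 202, 221, 220, 221, 219, 219, 218, 218, 218, 216, 214, 214, 211, 209, 207, 204, 202, 201, 163, 69, 98, 213]
131 [214, 214, 196, 212, 193, 214, 214, 216, 215, 214, 216, 216, 216, 216, 218, 216, 217, 216, 215, 216, 213, 214, 179, 69, 98, 213]
133 [216, 212, 198, 212, 181, 197, 200, 200, 201, 203, 201, 203, 202, 203, 205, 204, 207, 209, 208, 208, 210, 209, 169, 72, 97, 213]
135 [213, 210, 183, 212, 111, 133, 138, 145, 144, 146, 150, 158, 163, 165, 169, 169, 173, 177, 179, 181, 179, 183, 131, 102, 123, 214]
grip end mid [0.5624, 0.2698, 0.122] rows [0.5677, 0.2488, 0.126] [0.552, 0.251, 0.126]
collar [0.5707, 0.2244, 0.125] [0.5426, 0.2279, 0.125] [0.5567, 0.2261, 0.125]
slot -y end [0.5501, 0.1727, 0.11]
```

The pin lies along the slot: collar at y' ≈ +26, grip end at y' ≈ +70, its ±x faces vertical. I'll turn the tool 90° and pinch just the grip's end. With a light hold, the shank should swing down as I lift.

```bash
python3 -m crank '[[[0,0,0],-0.0385,0.3],[[0,0,0],-0.0385,0.4],[[0,0,0],-0.0385,0.4],[[0,0,0],-0.0385,0.4],[[0,0,0],-0.0385,0.4],[[0,0,0],-0.0385,0.4],[[0,0,0],-0.0385,0.4]]' 20 | egrep 'ori'; python3 -m crank '[[[0,0,0],-0.0385,0.4],[[0,0,0],-0.0385,0.4],[[0,0,0],-0.0385,0.4],[[0,0,0],-0.0385,0.4],[[0,0,0],-0.0385,0.4],[[0,0,0],-0.0385,0.4],[[0,0,0],0,0.4],[[0,0,0],0,0.4]]' | egrep 'pos|ori|open'; python3 -m crank '[[[0.166,0.144,0],0,0.4],[[0.166,0.144,0],0,0.4],[[0,0,0.2],0,0.4],[[0,0,0.16],0,0.4],[[0,0,0],0,0.4],[[0,0,0],0,0.4],[[0,0,0],0,0.4]]' | egrep 'pos|ori|open'
python3 - <<'E'
from h import *
s=arm.read_state();print(s["tool_pos"],s["orientation"],s["opening"])
im=arm.read_camera("wrist");np.save("w8.npy",im);im=im.astype(int)
hs=cv2.cvtColor(im.astype(np.uint8),cv2.COLOR_RGB2HSV)
m=(~((hs[...,0]>100)&(hs[...,0]<125)&(hs[...,1]>110))).astype(np.uint8)
for r in range(120,300,8):
    t=m[r,200:440];d=np.flatnonzero(np.diff(t));print(r,(d+201).tolist())
E
```

```text
orientation: [180.0, 0.0, 42.4]
tool_pos: [0.4983, 0.2135, 0.2234]
orientation: [180.0, 0.0, 83.5]
opening: 0.6
tool_pos: [0.5596, 0.2702, 0.1532]
orientation: [179.9, -0.0, 83.6]
opening: 0.598
[0.55958858 0.27019485 0.15320695] [ 1.79888319e+02 -4.09147083e-02  8.36054707e+01] 0.5975948985628837
120 []
128 []
136 [246, 364]
144 [215]
152 [215]
160 [215]
168 [216]
176 [217]
184 [217]
192 [218]
200 [219]
208 [220]
216 [220]
224 [221]
232 [222, 314, 337]
240 [223, 314, 340, 439]
248 [224, 257, 266, 314, 341, 377, 386, 437]
256 [225, 253, 271, 314, 340, 373, 390, 436]
264 [226, 240, 271, 314, 340, 372, 404, 434]
272 [227, 236, 272, 313, 340, 371, 407, 433]
280 [229, 233, 273, 307, 343, 371, 411, 431]
288 [271, 305, 346, 373, 419, 431]
296 [261, 262, 269, 311, 341, 374, 425]
```

Run:
```python
from h import *
s=arm.read_state();Rm=R.from_euler("xyz",s["orientation"],degrees=True).as_matrix()
for uv,z in(((327,229),.134),((327,229),.124),((327,229),.112),((327,283),.13)):print(uv,z,(Rm.T@(plane(*ray("wrist",uv,s),z)-s["tool_pos"])*1000).round(1))
```

```text
(327, 229) 0.134 [ 4.4  2.9 20.3]
(327, 229) 0.124 [ 0.1  3.1 30.3]
(327, 229) 0.112 [-5.   3.3 42.2]
(327, 283) 0.13 [-38.2   3.3  24.2]
```

```bash
python3 -m crank '[[[-0.007,0.016,0],0,0.4],[[0,0,0.1],0,0.5],[[0,0,0.08],0,0.5],[[0,0,0.035],0,0.5],[[0,0,0],0,0.5]]' 20| egrep 'time|pos|force:|open'; python3 -m crank '[[[0,0,0],0,1],[[0,0,0],0,1],[[0,0,0],0,1],[[0,0,0],0,1],[[0,0,0],0,1]]' 20| egrep 'pos|force|open'
```

```text
time_s: 14.25
tool_pos: [0.5612, 0.268, 0.1078]
force: [-0.5, -0.2, -0.8]
opening: 0.5
gripper_force: 0.0
tool_pos: [0.5629, 0.2687, 0.1101]
force: [1.5, -0.8, 4.7]
opening: 0.175
gripper_force: 21.7
```

```bash
python3 -m crank '[[[0,0,-0.1],0,1],[[0,0,-0.2],0,1],[[0,0,-0.2],0,1],[[0,0,0],0,1],[[0,0,0],0,1],[[0,0,0],0,1]]' | egrep 'pos|force|open'
cat >> m.py <<'E'
def mask(rows,c0=200,c1=440):
    im=arm.read_camera("wrist");hs=cv2.cvtColor(im,cv2.COLOR_RGB2HSV);np.save("wl.npy",im)
    m=(~((hs[...,0]>100)&(hs[...,0]<125)&(hs[...,1]>110))).astype(np.uint8)
    for r in rows: print(r,(np.flatnonzero(np.diff(m[r,c0:c1]))+c0+1).tolist(),im[r,321].tolist())
E
python3 -c "
from m import *
mask(range(100,300,8))"
```

```text
tool_pos: [0.5612, 0.2683, 0.2077]
force: [0.3, -0.3, -1.8]
opening: 0.174
gripper_force: 21.3
100 [] [35, 33, 35]
108 [] [32, 31, 33]
116 [] [32, 30, 32]
124 [] [102, 101, 92]
132 [234] [49, 98, 177]
140 [234] [46, 96, 176]
148 [235] [47, 99, 179]
156 [235, 423] [49, 98, 176]
164 [236, 421] [47, 96, 176]
172 [236, 420] [49, 100, 180]
180 [236, 420] [47, 98, 178]
188 [237, 419] [48, 99, 180]
196 [238, 418] [47, 98, 179]
204 [238, 417] [46, 97, 175]
212 [239, 416] [46, 96, 176]
220 [239, 416] [48, 99, 178]
228 [240, 415] [47, 98, 177]
236 [241, 414] [49, 100, 179]
244 [242, 316, 329, 412] [39, 38, 38]
252 [242, 292, 307, 316, 329, 337, 351, 411] [36, 36, 36]
260 [243, 279, 334, 337, 365] [73, 70, 69]
268 [244, 277, 367] [74, 72, 71]
276 [245, 275, 369] [156, 157, 160]
284 [246, 272, 371, 407] [158, 166, 177]
292 [247, 266, 378, 398] [159, 165, 177]
```

```bash
cat > tilt.py <<'E'
from h import *
def look(px=-.007,pz=-.018,cams=("scene","top"),dirx=-1):
    s=arm.read_state();Rm=R.from_euler("xyz",s["orientation"],degrees=True).as_matrix()
    for n in cams:
        im=arm.read_camera(n);C=arm.get_calibration(n);Ti=np.linalg.inv(np.array(C["T"]));print(n)
        for th in range(0,100,10):
            a=np.radians(th);o=[]
            for L in(.025,.042,.055,.065,.075,.083):
                p=s["tool_pos"]+Rm@np.array([px+dirx*L*np.cos(a),0,pz+L*np.sin(a)])
                q=(Ti@np.r_[p,1])[:3]*[1,-1,-1];u,v=int(round(q[0]/q[2]*C["fx"]+C["cx"])),int(round(q[1]/q[2]*C["fy"]+C["cy"]))
                c=im[v,u];o.append(f"({u},{v})"+("B" if int(c[2])-c[0]>40 else "D" if c.max()<60 else "G" if c.max()<150 else "L"))
            print(th,*o)
E
python3 -c "
from tilt import *
look()"
```

```text
scene
0 (387,145)L (382,148)L (379,150)L (376,151)L (374,152)L (371,154)L
10 (386,146)L (382,149)L (379,152)B (376,153)B (373,155)B (371,157)B
20 (387,147)B (382,151)B (379,153)B (376,155)B (374,157)B (372,159)B
30 (387,148)B (383,152)B (380,154)B (377,157)B (375,159)B (373,161)B
40 (387,148)B (384,152)B (381,155)B (379,158)B (376,160)B (375,162)B
50 (388,148)B (385,153)G (382,156)B (380,158)B (378,161)B (377,163)B
60 (389,148)B (386,153)B (384,156)B (382,158)B (381,161)B (380,163)B
70 (390,148)B (388,152)B (386,156)B (385,158)B (384,160)B (383,162)B
80 (391,148)B (389,152)B (388,155)B (387,157)B (387,159)B (386,161)B
90 (392,147)B (391,151)B (391,154)B (390,156)B (390,158)B (389,159)B
top
0 (233,167)L (239,167)G (244,168)L (248,168)L (251,169)L (254,169)G
10 (233,167)L (239,168)L (244,168)L (248,169)B (252,169)G (255,170)B
20 (233,167)L (239,168)L (244,169)L (247,169)B (251,170)L (254,170)B
30 (232,167)L (238,168)L (243,169)L (246,170)L (250,170)L (253,171)L
40 (232,167)L (237,168)G (241,169)L (245,170)L (248,170)L (250,171)L
50 (231,167)L (236,169)L (239,169)L (242,170)B (245,171)B (247,171)G
60 (230,167)L (234,169)L (237,169)G (239,170)L (242,170)B (243,171)L
70 (228,167)L (232,168)L (234,169)L (236,170)L (238,170)B (239,171)B
80 (227,167)L (229,168)L (231,169)L (232,170)G (234,170)L (235,170)B
90 (225,167)L (227,168)L (228,169)L (228,169)L (229,170)B (230,170)Btilt.py:11: RuntimeWarning: overflow encountered in scalar subtract
  c=im[v,u];o.append(f"({u},{v})"+("B" if int(c[2])-c[0]>40 else "D" if c.max()<60 else "G" if c.max()<150 else "L"))
```

The pin stayed horizontal in the light grip. I'll set it down, regrasp nearer the collar so the grip's end sticks out, and lever that end up on the cycler's near edge to swing the shank down.

```bash
python3 -m crank '[[[0,0,0.15],0,1],[[0,0,0.15],0,1],[[0,0,0.12],0,1],[[0,0,0.05],0,1],[[0,0,0.015],0,1],[[0,0,0],0,1]]' | egrep 'time|pos|force|open'; python3 -m crank '[[[0,0,0.003],0,1],[[0,0,0],0,0.5],[[0,0,0],0,0.5],[[0,0,0],0,0.5],[[0,0,0],0,0.5]]' | egrep 'pos|force:|open';  python3 -m crank '[[[0,0,-0.1],0,0.5],[[0,0,-0.1],0,0.5],[[0,0,0],0,0.5],[[0,0,0],0,0.5]]' | egrep 'pos|force:|open'; python3 -c "
from m import *
mask(range(212,330,4),250,400)"
```

```text
time_s: 15.82
tool_pos: [0.5607, 0.2682, 0.1102]
force: [0.2, -0.2, -2.1]
opening: 0.175
gripper_force: 21.3
tool_pos: [0.5621, 0.2684, 0.1113]
force: [0.4, -0.1, -0.1]
opening: 0.494
gripper_force: 0.0
tool_pos: [0.5629, 0.2687, 0.1524]
force: [-0.1, 0.1, -0.7]
opening: 0.503
gripper_force: 0.0
212 [] [42, 92, 171]
216 [] [43, 94, 171]
220 [] [42, 91, 168]
224 [] [44, 92, 170]
228 [309, 330] [67, 66, 65]
232 [308, 331] [69, 68, 66]
236 [308, 333] [68, 67, 66]
240 [308, 334] [148, 148, 149]
244 [308, 334] [150, 157, 170]
248 [266, 279, 308, 334, 365, 378] [154, 159, 171]
252 [264, 279, 308, 334, 365, 380] [152, 159, 170]
256 [262, 275, 276, 279, 308, 334, 364, 381] [152, 158, 170]
260 [251, 279, 309, 334, 364, 392] [151, 157, 169]
264 [281, 309, 333, 363, 395] [152, 159, 171]
268 [281, 309, 333, 363, 397] [151, 158, 169]
272 [281, 309, 333, 363, 398] [152, 159, 171]
276 [281, 308, 333, 363] [152, 159, 170]
280 [281, 302, 339, 363] [153, 159, 172]
284 [280, 300, 341, 364] [153, 161, 172]
288 [280, 300, 341, 364] [153, 160, 172]
292 [279, 301, 340, 365] [84, 83, 78]
296 [278, 305, 336, 366] [154, 161, 171]
300 [277, 313, 328, 367] [161, 167, 175]
304 [276, 313, 328, 368] [158, 165, 176]
308 [275, 313, 328, 369] [158, 164, 174]
312 [275, 313, 327, 369] [158, 164, 174]
316 [274, 313, 327, 370] [158, 164, 173]
320 [273, 313, 327, 371] [155, 161, 171]
324 [272, 313, 327, 371] [155, 161, 170]
328 [269, 313, 327, 375] [153, 160, 168]
```

Run:
```python
from h import *
s=arm.read_state();Rm=R.from_euler("xyz",s["orientation"],degrees=True).as_matrix()
for n,uv,z in(("end bot",(321,227),.111),("end top",(321,239),.134),("collar face",(302,280),.125)):print(n,(Rm.T@(plane(*ray("wrist",uv,s),z)-s["tool_pos"])*1000).round(1))
# near (-y') edge of the cover in the top view
im=arm.read_camera("top");hs=cv2.cvtColor(im,cv2.COLOR_RGB2HSV);m=((hs[...,0]>100)&(hs[...,0]<125)&(hs[...,1]>110))
for r in(165,175,185,195):
    c=np.flatnonzero(m[r,190:320])+190;print(r,c.min(),c.max(),plane(*ray("top",(c.max()+.5,r)),.11).round(4))
```

```text
end bot [-2.5 -0.9 39.9]
end top [-0.9 -0.9 16.9]
collar face [-36.8 -14.1  25.8]
165 229 298 [0.5762 0.0667 0.11  ]
175 228 297 [0.5469 0.0699 0.11  ]
185 207 296 [0.5176 0.073  0.11  ]
195 206 295 [0.4885 0.0761 0.11  ]
```

```bash
python3 -m crank '[[[-0.14,0,0],0,0.5],[[0,0,0.1],0,0.5],[[0,0,0.09],0,0.5],[[0,0,0.014],0,0.5],[[0,0,0],0,1],[[0,0,0],0,1],[[0,0,0],0,1],[[0,0,0],0,1]]' 20 | egrep 'time|pos|force|open'; python3 -m crank '[[[0,0,-0.05],0,1],[[0,0,-0.15],0,1],[[0,0,0],0,1],[[0,0,0],0,1]]' | egrep 'pos|force|open'; python3 -c "
from tilt import *
import warnings;warnings.simplefilter('ignore')
look(px=.020,pz=-.010,cams=('scene',))"
```

```text
time_s: 17.33
tool_pos: [0.5592, 0.2409, 0.1109]
force: [-0.8, 1.0, -0.1]
opening: 0.179
gripper_force: 25.9
tool_pos: [0.5607, 0.2411, 0.1534]
force: [-0.2, -0.3, -1.5]
opening: 0.179
gripper_force: 25.9
scene
0 (385,159)B (381,161)L (377,163)L (375,165)B (372,166)B (370,167)G
10 (385,160)B (380,163)G (377,165)B (375,167)B (372,168)B (370,170)B
20 (385,161)B (381,164)B (377,166)B (375,168)B (372,170)B (371,172)B
30 (385,161)B (381,165)B (378,168)B (376,170)B (374,172)B (372,174)G
40 (386,161)B (382,165)B (379,168)B (377,171)B (375,173)G (373,175)D
50 (386,162)B (383,166)B (381,169)B (379,171)G (377,174)B (376,176)B
60 (387,162)G (384,166)B (382,169)B (381,171)B (379,174)B (378,175)B
70 (388,161)B (386,165)B (384,168)B (383,171)B (382,173)B (381,175)B
80 (389,161)B (388,165)B (387,168)B (386,170)B (385,172)B (384,174)B
90 (390,161)B (389,164)B (389,167)B (389,168)B (388,170)B (388,172)B
```

```bash
python3 -m crank '[[[-0.12,0,0],0,1],[[-0.192,0,0],0,1],[[-0.192,0,0],0,1],[[-0.192,0,0],0,1],[[-0.192,0,0],0,1],[[-0.07,0,0],0,1],[[0,0,0.1],0,1],[[0,0,0.08],0,1],[[0,0,0],0,1]]' | egrep 'pos|force|open'; python3 -m crank '[[[0,0,0.02],0,1],[[0,0,0.02],0,1],[[0,0,0],0,1]]' | egrep 'time|pos|force|open'
```

```text
tool_pos: [0.5354, 0.0497, 0.1106]
force: [1.0, 0.7, -2.4]
opening: 0.179
gripper_force: 25.8
time_s: 18.72
tool_pos: [0.5376, 0.0494, 0.1076]
force: [-3.2, -2.5, 5.1]
opening: 0.181
gripper_force: 27.4
```

```bash
python3 -m crank '[[[0,0,0.02],0,1],[[0,0,0],0,1]]' | egrep 'pos|force'; python3 -m crank '[[[0,0,0.02],0,1],[[0,0,0],0,1]]' | egrep 'time|pos|force'
```

```text
tool_pos: [0.5383, 0.0489, 0.1046]
force: [-6.9, -5.8, 11.0]
gripper_force: 29.5
time_s: 19.05
tool_pos: [0.5383, 0.0483, 0.1011]
force: [-7.3, -7.2, 14.1]
gripper_force: 31.6
```

```bash
sed -i 's/(.025,.042,.055,.065,.075,.083)/(.025,.035,.045,.055,.062,.070)/; s/c=im\[v,u\]/c=im[v,u].astype(int)/' tilt.py; python3 -c "
from tilt import *
look(px=.0,pz=.0)"
```

```text
scene
0 (328,202)G (325,203)L (322,204)L (320,206)L (318,207)G (316,208)D
10 (328,202)G (325,204)G (323,206)D (320,208)G (318,209)D (316,210)D
20 (328,203)D (326,205)D (323,207)D (320,209)D (319,210)D (317,212)D
30 (329,203)D (326,206)D (324,208)D (321,210)D (320,211)D (318,213)D
40 (329,204)D (327,206)D (325,208)D (323,210)D (321,212)D (320,214)D
50 (330,204)D (328,206)D (326,208)D (325,211)D (323,212)D (322,214)D
60 (331,204)G (329,206)D (328,208)D (327,211)D (326,212)D (325,214)D
70 (332,203)G (331,206)D (330,208)D (329,210)D (328,211)D (327,213)D
80 (333,203)G (332,205)G (332,207)D (331,209)D (331,210)D (330,212)D
90 (334,202)G (334,204)G (334,206)G (334,208)G (334,209)D (333,210)D
top
0 (314,179)G (317,179)L (320,180)L (324,180)L (326,180)G (329,180)D
10 (313,179)L (317,180)G (320,180)L (323,180)G (326,181)G (328,181)D
20 (313,179)L (316,180)G (319,180)G (323,181)G (325,181)L (327,181)D
30 (313,179)L (315,180)G (318,180)G (321,181)G (323,181)G (326,181)G
40 (312,179)L (314,180)G (317,180)G (320,181)G (321,181)G (323,181)G
50 (311,179)L (313,180)L (315,180)G (317,181)G (319,181)G (321,182)G
60 (310,179)L (311,180)L (313,180)L (315,181)G (316,181)G (317,181)G
70 (308,179)L (310,180)L (311,180)L (312,181)L (313,181)G (314,181)G
80 (307,179)L (308,180)L (308,180)L (309,180)L (309,181)L (310,181)L
90 (305,179)L (306,179)L (306,180)L (306,180)L (306,180)L (306,181)L
```

The pin is rotating, by about 17° so far. I'll continue.

```bash
python3 -m crank '[[[-0.005,0,0.02],0,1],[[0,0,0],0,1]]' | egrep 'pos|force'; python3 -m crank '[[[-0.005,0,0.02],0,1],[[0,0,0],0,1]]' | egrep 'pos|force';python3 -m crank '[[[-0.005,0,0.02],0,1],[[0,0,0],0,1]]' | egrep 'time|pos|force'; python3 -c "
from tilt import *
look(px=.0,pz=-.008,cams=('scene',))"
```

```text
tool_pos: [0.5382, 0.0474, 0.0971]
force: [-9.3, -8.1, 14.6]
gripper_force: 33.5
tool_pos: [0.5381, 0.0465, 0.0932]
force: [-9.0, -7.4, 13.5]
gripper_force: 35.6
time_s: 19.65
tool_pos: [0.5381, 0.0456, 0.0892]
force: [-9.2, -7.4, 15.1]
gripper_force: 37.9
scene
0 (327,203)L (324,204)D (322,206)D (319,207)D (317,208)D (315,209)D
10 (327,203)L (324,205)L (322,207)L (319,209)D (317,210)D (315,211)D
20 (327,204)L (325,206)L (322,208)L (320,210)L (318,211)D (316,213)D
30 (328,204)L (325,207)G (323,209)G (321,211)G (319,213)D (317,214)D
40 (328,205)G (326,207)G (324,209)G (322,212)D (321,213)D (319,215)D
50 (329,205)D (327,207)D (326,209)D (324,212)D (323,213)D (321,215)D
60 (330,205)D (329,207)D (327,209)D (326,212)D (325,213)D (324,215)D
70 (331,205)D (330,207)D (329,209)D (328,211)D (327,213)D (327,214)D
80 (332,204)G (332,206)D (331,208)D (331,210)D (330,212)D (330,213)D
90 (333,204)G (333,205)G (333,207)G (333,209)D (333,210)D (333,212)D
```

```bash
python3 -m crank '[[[0,0,0.02],0,1],[[0,0,0],0,1]]' | egrep 'pos|force'; python3 -m crank '[[[0,0,0.02],0,1],[[0,0,0],0,1]]' | egrep 'pos|force';python3 -m crank '[[[0,0,0.02],0,1],[[0,0,0],0,1]]' | egrep 'time|pos|force|ori'; python3 -c "
from tilt import *
look(px=.0,pz=-.012,cams=('scene',))"
```

```text
tool_pos: [0.5381, 0.0454, 0.0853]
force: [-9.4, -7.6, 16.4]
gripper_force: 41.0
tool_pos: [0.5384, 0.0453, 0.0817]
force: [-9.1, -8.6, 17.0]
gripper_force: 44.6
time_s: 20.2
tool_pos: [0.5397, 0.0448, 0.0783]
orientation: [179.7, 0.3, 83.8]
force: [-6.3, -10.9, 15.3]
gripper_force: 48.2
scene
0 (327,204)D (324,206)D (322,207)D (319,209)D (317,210)D (315,211)D
10 (327,205)D (325,207)D (322,209)D (319,210)D (317,212)D (315,213)D
20 (327,206)G (325,208)G (322,210)D (320,212)D (318,213)D (316,215)D
30 (328,206)L (326,208)L (323,211)G (321,213)D (319,214)D (317,216)D
40 (328,206)L (326,209)L (324,211)L (322,213)G (321,215)D (319,217)D
50 (329,207)G (328,209)G (326,211)G (324,214)G (323,215)D (321,217)D
60 (330,206)G (329,209)G (327,211)G (326,213)D (325,215)D (324,217)D
70 (331,206)G (330,208)D (329,211)D (328,213)D (328,214)D (327,216)D
80 (332,206)G (332,208)D (331,210)D (331,212)D (330,213)D (330,215)D
90 (333,205)G (333,207)G (333,209)D (333,211)D (333,212)D (333,213)D
```

```bash
python3 -m crank '[[[0,0,0.02],0,1],[[0,0,0],0,1]]' | egrep 'pos|force'; python3 -m crank '[[[0,0,0.02],0,1],[[0,0,0],0,1]]' | egrep 'pos|force';python3 -m crank '[[[0,0,0.02],0,1],[[0,0,0],0,1]]' | egrep 'time|pos|force|ori'; python3 -c "
from tilt import *
look(px=.0,pz=-.014,cams=('scene',))"
```

```text
tool_pos: [0.5418, 0.0437, 0.0752]
force: [-1.2, -14.8, 14.9]
gripper_force: 54.2
tool_pos: [0.5433, 0.0429, 0.0721]
force: [1.0, -16.9, 16.1]
gripper_force: 58.3
time_s: 20.75
tool_pos: [0.5427, 0.0428, 0.0669]
orientation: [179.3, 0.4, 83.7]
force: [2.5, -16.3, 10.5]
gripper_force: 58.0
scene
0 (327,207)D (324,208)D (322,210)D (319,211)D (317,212)D (315,214)D
10 (327,208)D (325,209)D (322,211)D (319,213)D (317,214)D (315,216)D
20 (327,208)D (325,210)D (322,212)D (320,214)D (318,216)D (316,217)D
30 (328,209)L (326,211)G (323,213)D (321,215)D (319,217)D (318,219)D
40 (329,209)L (326,211)G (324,214)G (322,216)D (321,217)D (319,219)D
50 (329,209)L (328,212)G (326,214)G (324,216)L (323,218)D (322,220)D
60 (330,209)G (329,211)G (327,214)G (326,216)G (325,218)D (324,219)D
70 (331,209)G (330,211)G (329,213)D (328,215)D (328,217)D (327,219)D
80 (332,208)L (332,210)D (331,212)D (331,214)D (330,216)D (330,217)D
90 (333,208)G (333,210)D (333,211)D (333,213)D (333,214)D (333,216)D
```

The pin is at about 52° now, enough to use the slot's end for the rest. I'll back off, lift, and check where the tip is.

```bash
python3 -m crank '[[[-0.1,0,0],0,1],[[0,0,-0.1],0,1],[[0,0,-0.2],0,1],[[0,0,-0.2],0,1],[[0,0,-0.1],0,1],[[0,0,0],0,1],[[0,0,0],0,1],[[0,0,0],0,1]]' 40| egrep 'time|pos|force|ori|open'
python3 - <<'E'
from h import *
s=arm.read_state();Rm=R.from_euler("xyz",s["orientation"],degrees=True).as_matrix()
print(Rm.T@(np.array([.557,.2306,.19])-s["tool_pos"]))
# bright (pin) pixels near the tool in the two fixed views
for n in("scene","top"):
    im=arm.read_camera(n).astype(int);C=arm.get_calibration(n);Ti=np.linalg.inv(np.array(C["T"]))
    q=(Ti@np.r_[s["tool_pos"]+Rm@[-.03,0,.02],1])[:3]*[1,-1,-1];u,v=int(q[0]/q[2]*C["fx"]+C["cx"]),int(q[1]/q[2]*C["fy"]+C["cy"])
    print(n,u,v)
    for r in range(v-16,v+17,2):print(r,u-20,"".join("B" if p[2]-p[0]>30 else "." if p.max()<70 else "g" if p.max()<140 else "L" for p in im[r,u-20:u+22]))
E
```

```text
time_s: 21.47
tool_pos: [0.5342, 0.0277, 0.1808]
orientation: [-179.9, -0.0, 83.7]
force: [-0.9, 0.5, -2.1]
opening: 0.177
gripper_force: 56.1
[ 0.20417698  0.0005149  -0.00920862]
scene 320 193
177 300 ........................g..gg.....g..gg.gg
179 300 ........................g.gLg.............
181 300 .......................ggLLLggg........BBB
183 300 .......................LgLLLggg.....BBBBBB
185 300 ........................LLLgggg...gBBBBBBB
187 300 ........................LLLLLgggggBBBBBBBB
189 300 ......................gLLgggggggggggBBBBBB
191 300 .....................gLLg.gggggggggggLBBBB
193 300 ....................LLgg..gggggggggggggBBB
195 300 ..................gLLgg...gggggggggggggggB
197 300 ....................g.....gggggggggggggggg
199 300 ...........................ggggggggggggggg
201 300 .............................ggggggggggggg
203 300 ..............................gggggggggggg
205 300 ................................gggggggggg
207 300 .................................ggggggggg
209 300 ...................................ggggggg
top 322 178
162 302 LLLLLLLLLLLLLLLLLLLLLLLLgLLLLLLLLLgggg....
164 302 LLLLLLLLLLLLLLLLLLLLLLLLgLLLLLLLLgggg.....
166 302 LLLLLLLLLLLLLLLLLLLLLLLgLLLLLLLLLgggg.....
168 302 LLLLLLLLLLLLLLLLLLLLLLLgLLLLLLLLLgggg.....
170 302 LLLLLLLLLLLLLLLLLLLLLLLgLLLLLLLLgggg......
172 302 LLLLLLLLLLLLLLLLLLLLLLggLLLLLLLLggg.......
174 302 LLLLLLLLLLLLLLLLLLLLLLgLLLLLLLLggg........
176 302 LLLLLLLLLLLLLLLLLLLLLLgLLLLLLLLgg.........
178 302 LLLLLLLLLLLLLLLLLLLLLggLLLLLLLg...........
180 302 LLggLLLLgggLLLgggggLggggggLLLLgg..........
182 302 ..gLLLLLLLLgg.......ggggggggggg...........
184 302 ....................ggggggggggg...........
186 302 .....gg.............gLLLLLLLLgg...........
188 302 .....gggg...........LLLLLLLLLg............
190 302 ..ggggggggLg........LLLLLLLLLg............
192 302 ....ggggg..........LLLLLLLLLLg............
194 302 .gggLLLLg..........LLLLLLLLLg.............
```

Run:
```python
from h import *
s=arm.read_state();Rm=R.from_euler("xyz",s["orientation"],degrees=True).as_matrix()
for uv in((323,191),(321,194),(319.5,196),(327,186.5)):
    o,d=ray("scene",uv);o=Rm.T@(o-s["tool_pos"]);d=Rm.T@d;print(uv,((o-d*o[1]/d[1])*1000).round(1))
```

```text
(323, 191) [-21.7   0.   12.8]
(321, 194) [-28.7   0.   22.7]
(319.5, 196) [-33.9   0.   28.9]
(327, 186.5) [-7.7 -0.   0.8]
```

The tip is at tool (−34, 0, +29) mm with the pin inclined 53°. I'll carry it over the slot and dip the tip in.

```bash
python3 -m crank '[[[0.12,0.002,0],0,1],[[0.19,0,0],0,1],[[0.19,0,0],0,1],[[0.19,0,0],0,1],[[0.19,0,0],0,1],[[0.13,0,0],0,1],[[0,0,0],0,1],[[0,0,0.1],0,1],[[0,0,0],0,1],[[0,0,0],0,1]]' | egrep 'pos|force|ori|open'
python3 - <<'E'
from h import *
s=arm.read_state();d=s["tool_pos"]-np.array([.5536,.1998,0]);a=np.radians(83.7)
print("y'",d[0]*np.cos(a)+d[1]*np.sin(a),"x'",d[0]*np.sin(a)-d[1]*np.cos(a))
E
```

```text
tool_pos: [0.5557, 0.2272, 0.1594]
orientation: [-179.7, 0.1, 83.7]
force: [0.4, 0.7, -2.1]
opening: 0.18
gripper_force: 56.1
y' 0.027503942681736112 x' -0.0008980956353249496
```

```bash
python3 -m crank '[[[0,0.004,0],0,1],[[0,0,0.05],0,1],[[0,0,0.05],0,1],[[0,0,0],0,1],[[0,0,0],0,1]]' 30| egrep 'pos|force:'; python3 -m crank '[[[0,0,0.015],0,1],[[0,0,0.015],0,1],[[0,0,0],0,1]]' | egrep 'time|pos|force'
```

```text
tool_pos: [0.5576, 0.2275, 0.1408]
force: [0.6, -0.9, -1.0]
gripper_force: 56.1
time_s: 23.07
tool_pos: [0.5582, 0.2278, 0.1355]
force: [0.2, -1.2, -1.4]
gripper_force: 56.1
```

```bash
python3 -m crank '[[[0,0,0.02],0,1],[[0,0,0],0,1],[[0,0,0],0,1]]'| egrep 'pos|force:'; python3 -m crank '[[[-0.03,0,0],0,1],[[-0.03,0,0],0,1],[[0,0,0],0,1],[[0,0,0],0,1]]' | egrep 'time|pos|force:';  python3 -m crank '[[[-0.015,0,0],0,1],[[-0.01,0,0],0,1],[[0,0,0],0,1]]' | egrep 'time|pos|force:'
```

```text
tool_pos: [0.5583, 0.2279, 0.1317]
force: [0.2, -0.5, -1.3]
gripper_force: 56.1
time_s: 23.65
tool_pos: [0.5572, 0.2154, 0.1321]
force: [-0.8, 0.0, -1.4]
gripper_force: 56.1
time_s: 23.9
tool_pos: [0.5566, 0.2106, 0.132]
force: [-0.4, -0.2, -0.9]
gripper_force: 56.1
```

```bash
python3 -m crank '[[[-0.015,0,0],0,1],[[0,0,0],0,1],[[0,0,0],0,1]]'| egrep 'pos|force:'; python3 -m crank '[[[-0.015,0,-0.005],0,1],[[-0.015,0,-0.008],0,1],[[0,0,0],0,1]]' | egrep 'time|pos|force:'
```

```text
tool_pos: [0.5562, 0.208, 0.132]
force: [0.2, 1.9, -1.6]
gripper_force: 56.1
time_s: 24.4
tool_pos: [0.5558, 0.2044, 0.1347]
force: [1.7, 8.6, -4.8]
gripper_force: 56.3
```

```bash
python3 -m crank '[[[-0.015,0,-0.007],0,1],[[0,0,0],0,1]]' 20| egrep 'pos|force'; python3 -m crank '[[[-0.015,0,-0.007],0,1],[[0,0,0],0,1]]' | egrep 'time|pos|force'; python3 -c "
from tilt import *
look(px=.004,pz=-.021,cams=('scene',))"
```

```text
tool_pos: [0.5555, 0.2019, 0.1362]
force: [1.3, 9.0, -3.5]
gripper_force: 56.4
time_s: 24.73
tool_pos: [0.5552, 0.1988, 0.1378]
force: [1.2, 9.5, -2.5]
gripper_force: 56.1
scene
0 (370,168)L (367,169)B (364,171)B (362,172)B (360,173)B (358,174)B
10 (370,169)B (367,170)B (364,172)B (362,174)B (360,175)B (358,177)B
20 (370,169)B (367,171)B (365,173)B (362,175)B (360,177)B (358,179)B
30 (370,170)B (368,172)B (365,174)B (363,177)B (361,178)B (360,180)B
40 (371,170)G (368,173)B (366,175)B (364,177)B (363,179)B (361,181)B
50 (371,170)G (369,173)G (368,175)G (366,178)G (365,179)B (363,181)B
60 (372,170)L (371,173)G (369,175)L (368,178)G (367,179)G (365,181)B
70 (373,170)L (372,173)G (371,175)G (370,177)G (369,179)G (368,181)B
80 (374,170)G (373,172)G (373,174)G (372,176)D (371,178)B (371,180)B
90 (375,169)G (375,171)G (375,173)G (374,175)D (374,177)B (374,178)B
```

```bash
python3 -m crank '[[[-0.02,0,-0.008],0,1],[[-0.02,0,-0.007],0,1],[[0,0,0],0,1]]' | egrep 'pos|force'; python3 -m crank '[[[-0.02,0,-0.005],0,1],[[-0.02,0,-0.005],0,1],[[0,0,0],0,1]]' | egrep 'pos|force';python3 -m crank '[[[-0.02,0,-0.003],0,1],[[-0.02,0,-0.001],0,1],[[0,0,0],0,1]]' | egrep 'time|pos|force'; python3 -c "
from tilt import *
look(px=.004,pz=-.021,cams=('scene',))
from m import *
mask(range(130,290,5))"
```

```text
tool_pos: [0.5544, 0.1905, 0.1412]
force: [-0.1, 8.6, -0.5]
gripper_force: 54.7
tool_pos: [0.5535, 0.1819, 0.1432]
force: [-0.3, 5.8, -0.4]
gripper_force: 53.0
time_s: 25.53
tool_pos: [0.5526, 0.174, 0.144]
force: [-0.7, 6.5, 0.9]
gripper_force: 52.7
scene
0 (363,170)B (361,172)B (358,173)B (355,175)B (354,176)B (352,177)B
10 (363,171)B (361,173)B (358,175)B (355,176)B (354,178)B (352,179)B
20 (364,172)B (361,174)B (358,176)B (356,178)B (354,179)B (352,181)B
30 (364,172)B (362,175)B (359,177)B (357,179)B (355,181)B (353,182)B
40 (364,173)B (362,175)B (360,177)B (358,180)B (357,181)B (355,183)B
50 (365,173)B (363,175)B (361,178)B (360,180)B (358,182)B (357,184)B
60 (366,173)B (364,175)B (363,178)B (361,180)B (360,182)B (359,184)B
70 (367,173)B (366,175)B (365,177)B (364,180)B (363,181)B (362,183)B
80 (368,172)G (367,174)G (367,177)G (366,179)G (365,180)B (365,182)B
90 (369,172)G (369,174)G (369,176)G (368,178)G (368,179)G (368,180)B
130 [203] [44, 95, 171]
135 [204] [44, 93, 171]
140 [203] [48, 95, 172]
145 [204] [42, 88, 153]
150 [204, 311, 330] [47, 46, 47]
155 [205, 311, 330] [47, 
[... 250 characters left out ...]
11, 329] [44, 42, 43]
200 [208, 311, 329] [45, 43, 44]
205 [209, 311, 329] [40, 39, 39]
210 [209, 311, 329] [44, 43, 42]
215 [210, 311, 329] [39, 39, 41]
220 [211, 311, 331] [130, 134, 140]
225 [211, 303, 341] [143, 147, 159]
230 [212, 299, 345] [61, 61, 57]
235 [213, 296, 348, 439] [61, 61, 58]
240 [213, 294, 349, 438] [63, 62, 61]
245 [214, 294, 350, 437] [62, 61, 60]
250 [214, 293, 351, 437] [122, 119, 116]
255 [215, 290, 353, 436] [149, 156, 168]
260 [216, 279, 365, 435] [157, 163, 176]
265 [217, 277, 367, 434] [151, 158, 169]
270 [217, 276, 368, 433] [152, 158, 171]
275 [218, 275, 369, 432] [155, 160, 173]
280 [219, 274, 370, 431] [155, 162, 174]
285 [220, 270, 373, 430] [152, 159, 170]
```

The pin is now nearly upright, held over its grip with the tip in the slot. The ring's edge shows at row 185. I'll compute the residual tilt.

Run:
```python
from h import *
s=arm.read_state();Rm=R.from_euler("xyz",s["orientation"],degrees=True).as_matrix();im=np.load("wl.npy").astype(int)
print([(r,im[r,316:326].mean().round().astype(int)) for r in range(218,256)])
print([(r,im[r,316:326].mean().round().astype(int)) for r in range(180,218)])
f=lambda uv,z:(Rm.T@(plane(*ray("wrist",uv,s),z)-s["tool_pos"])*1000).round(1)
print(f((321,229),.151),f((321,250),.191),"slot end +y",f((320,147.5),.11),"ring",f((320,185),.096),s["tool_pos"],s["opening"])
d=s["tool_pos"]-np.array([.5536,.1998,0]);a=np.radians(83.7);print("y'",d[0]*np.cos(a)+d[1]*np.sin(a),"x'",d[0]*np.sin(a)-d[1]*np.cos(a))
# scene: pin blob columns per row
C=arm.get_calibration("scene");im=arm.read_camera("scene").astype(int)
for r in range(158,186,1):print(r,"".join("B" if p[2]-p[0]>30 else "." if p.max()<70 else "g" if p.max()<140 else "L" for p in im[r,350:400]))
```

```text
[(218, np.int64(54)), (219, np.int64(90)), (220, np.int64(134)), (221, np.int64(165)), (222, np.int64(168)), (223, np.int64(167)), (224, np.int64(166)), (225, np.int64(149)), (226, np.int64(60)), (227, np.int64(61)), (228, np.int64(60)), (229, np.int64(60)), (230, np.int64(61)), (231, np.int64(60)), (232, np.int64(61)), (233, np.int64(61)), (234, np.int64(61)), (235, np.int64(61)), (236, np.int64(61)), (237, np.int64(61)), (238, np.int64(61)), (239, np.int64(61)), (240, np.int64(61)), (241, np.int64(61)), (242, np.int64(61)), (243, np.int64(61)), (244, np.int64(62)), (245, np.int64(62)), (246, np.int64(62)), (247, np.int64(61)), (248, np.int64(68)), (249, np.int64(89)), (250, np.int64(117)), (251, np.int64(133)), (252, np.int64(141)), (253, np.int64(147)), (254, np.int64(154)), (255, np.int64(159))]
[(180, np.int64(46)), (181, np.int64(46)), (182, np.int64(45)), (183, np.int64(42)), (184, np.int64(32)), (185, np.int64(23)), (186, np.int64(26)), (187, np.int64(37)), (188, np.int64(42)), (189, np.int64(44)), (190, np.int64(44)), (191, np.int64(45)), (192, np.int64(44)), (193, np.int64(
[... 1540 characters left out ...]
BBBBBBBBgggBBBB.....BBBBBBBBBBBBBBBBBBBB
174 BBBBBBBBBBBBBBBBBBgggBBg....gBBBBBBBBBBBBBBBBBBBBB
175 BBBBBBBBBBBBBBBBBggggg....gBBBBBBBBBBBBBBBBBBBBBBB
176 BBBBBBBBBBBBBBBBBggg.....BBBBBBBBBBBBBBBBBBBBBBBBB
177 BBBBBBBBBBBBBBBBBggg...BBBBBBBBBBBBBBBBBBBBBBBBBBB
178 BBBBBBBBBBBBBBBBggg..BBBBBBBBBBBBBBBBBBBBBBBBBBBBB
179 BBBBBBBBBBBBBBBBgggBBBBBBBBBBBBBBBBBBBBBBBBBBBBBBB
180 BBBBBBBBBBBBBBBBBBBBBBBBBBBBBBBBBBBBBBBBBBBBBBBBBB
181 BBBBBBBBBBBBBBBBBBBBBBBBBBBBBBBBBBBBBBBBBBBBBBBBBB
182 BBBBBBBBBBBBBBBBBBBBBBBBBBBBBBBBBBBBBBBBBBBBBBBBBB
183 BBBBBBBBBBBBBBBBBBBBBBBBBBBBBBBBBBBBBBBBBBBBBBBBBB
184 BBBBBBBBBBBBBBBBBBBBBBBBBBBBBBBBBBBBBBBBBBBBBBBBBB
185 BBBBBBBBBBBBBBBBBBBBBBBBBBBBBBBBBBBBBBBBBBBBBBBBBB
```

```bash
python3 -m crank '[[[-0.02,0,-0.001],0,1],[[-0.02,0,-0.001],0,1],[[-0.01,0,0],0,1],[[0,0,0],0,1]]' | egrep 'time|pos|force'
cat > v.py <<'E'
from m import *
def vert(zb):
    s=arm.read_state();Rm=R.from_euler("xyz",s["orientation"],degrees=True).as_matrix();im=arm.read_camera("wrist").astype(int)
    p=im[200:275,316:326].mean((1,2));e=np.diff(p);dk=np.flatnonzero((p[:-1]>100)&(e<-40));b=200+dk[-1]+.5 if len(dk) else None
    t=200+int(np.argmax(p[int(b-200)+4:]>100))+int(b-200)+4-.5
    f=lambda v,z:(Rm.T@(plane(*ray("wrist",(321,v),s),z)-s["tool_pos"])*1000)
    B,T=f(b,zb+.004),f(t,zb+.044);print("rows",b,t,"base x",B[0].round(1),"top x",T[0].round(1),"lean deg",np.degrees(np.arctan2(T[0]-B[0],40)).round(1))
    d=s["tool_pos"]-np.array([.5536,.1998,0]);a=np.radians(83.7);print("TCP y'",(d[0]*np.cos(a)+d[1]*np.sin(a)).round(4),"x'",(d[0]*np.sin(a)-d[1]*np.cos(a)).round(4),"z",s["tool_pos"][2].round(4),s["force"].round(1))
    print([int(x) for x in p[:30]])
E
python3 -c "
from v import *
vert(.147)"
```

```text
time_s: 26.02
tool_pos: [0.5515, 0.164, 0.1443]
force: [0.2, 5.8, -0.2]
gripper_force: 52.9
rows 220.5 254.5 base x 20.8 top x 22.0 lean deg 1.7
TCP y' -0.0358 x' 0.0018 z 0.1443 [ 0.2  5.8 -0.2]
[42, 43, 42, 43, 46, 58, 64, 65, 65, 65, 66, 66, 67, 73, 105, 167, 167, 167, 166, 166, 159, 74, 66, 66, 66, 66, 65, 66, 66, 66]
```

Lean is down to 1.7°. I'll firm the grip, ease off the slot's end and lower until a light touch.

```bash
python3 -m crank '[[[0,0,0],0,1],[[0.01,0,0],0,1],[[0.02,0,0],0,1],[[0,0,0],0,1],[[0,0,0],0,1]]' 100| egrep 'pos|force'; python3 -c "
from v import *
vert(.147)"; python3 -m crank '[[[0,0,0.01],0,1],[[0,0,0],0,1],[[0,0,0],0,1]]' | egrep 'pos|force:';  python3 -m crank '[[[0,0,0.007],0,1],[[0,0,0],0,1],[[0,0,0],0,1]]' | egrep 'time|pos|force:'
```

```text
tool_pos: [0.5517, 0.1681, 0.1433]
force: [0.3, -0.0, -1.3]
gripper_force: 97.4
rows 220.5 254.5 base x 21.2 top x 22.5 lean deg 1.9
TCP y' -0.0317 x' 0.0016 z 0.1433 [ 0.3 -0.  -1.3]
[43, 41, 42, 42, 42, 52, 59, 63, 65, 65, 65, 66, 66, 69, 102, 167, 167, 168, 167, 166, 158, 75, 65, 65, 65, 65, 64, 65, 65, 65]
tool_pos: [0.5517, 0.168, 0.1412]
force: [-0.2, -0.5, -1.1]
gripper_force: 97.4
time_s: 27.03
tool_pos: [0.5518, 0.1682, 0.1401]
force: [0.2, 0.2, -1.7]
gripper_force: 97.4
```

```bash
python3 -m crank '[[[0,0,0.007],0,1],[[0,0,0],0,1],[[0,0,0],0,1]]' | egrep 'pos|force:';  python3 -m crank '[[[0,0,0.005],0,1],[[0,0,0],0,1],[[0,0,0],0,1]]' | egrep 'pos|force:'; python3 -m crank '[[[0,0,0.005],0,1],[[0,0,0],0,1],[[0,0,0],0,1]]' | egrep 'time|pos|force:'
```

```text
tool_pos: [0.5518, 0.1682, 0.1387]
force: [-0.1, 0.0, -1.7]
gripper_force: 97.4
tool_pos: [0.5519, 0.1682, 0.1377]
force: [0.1, -0.3, -1.3]
gripper_force: 97.4
time_s: 27.78
tool_pos: [0.5519, 0.1682, 0.1367]
force: [-0.4, 1.2, -1.7]
gripper_force: 97.4
```

```bash
python3 -m crank '[[[0,0,0.005],0,1],[[0,0,0],0,1],[[0,0,0],0,1]]' | egrep 'pos|force:';  python3 -m crank '[[[0,0,0.005],0,1],[[0,0,0],0,1],[[0,0,0],0,1]]' | egrep 'pos|force:'; python3 -m crank '[[[0,0,0.005],0,1],[[0,0,0],0,1],[[0,0,0],0,1]]' | egrep 'time|pos|force:';python3 -c "
from v import *
vert(.140)"
```

```text
tool_pos: [0.5519, 0.1683, 0.1357]
force: [0.1, 0.1, -0.9]
gripper_force: 97.4
tool_pos: [0.5518, 0.1682, 0.1347]
force: [0.9, -0.1, -1.9]
gripper_force: 97.4
time_s: 28.53
tool_pos: [0.5519, 0.1683, 0.1337]
force: [-0.8, -0.2, -1.2]
gripper_force: 97.4
rows 220.5 254.5 base x 22.2 top x 23.9 lean deg 2.4
TCP y' -0.0315 x' 0.0017 z 0.1337 [-0.8 -0.2 -1.2]
[28, 36, 42, 41, 41, 52, 59, 63, 65, 65, 65, 65, 66, 69, 102, 166, 168, 167, 167, 165, 158, 74, 65, 65, 65, 65, 65, 65, 66, 65]
```

```bash
python3 -m crank '[[[0,0,0.005],0,1],[[0,0,0],0,1],[[0,0,0],0,1]]' | egrep 'pos|force:';  python3 -m crank '[[[0,0,0.005],0,1],[[0,0,0],0,1],[[0,0,0],0,1]]' | egrep 'pos|force:'; python3 -m crank '[[[0,0,0.005],0,1],[[0,0,0],0,1],[[0,0,0],0,1]]' | egrep 'time|pos|force:'; python3 -m crank '[[[0,0,0.004],0,1],[[0,0,0],0,1],[[0,0,0],0,1]]' | egrep 'time|pos|force:'
```

```text
tool_pos: [0.5519, 0.1683, 0.1328]
force: [0.0, 0.1, -0.8]
gripper_force: 97.4
tool_pos: [0.552, 0.1683, 0.1326]
force: [-2.4, -0.9, 5.5]
gripper_force: 98.2
time_s: 29.33
tool_pos: [0.5522, 0.1683, 0.1325]
force: [-4.8, -0.9, 10.7]
gripper_force: 99.0
time_s: 29.58
tool_pos: [0.5522, 0.1683, 0.1324]
force: [-5.9, -0.6, 13.7]
gripper_force: 99.4
```

```bash
python3 -m crank '[[[0,0,-0.007],0,1],[[0,0,0],0,1]]' | egrep 'pos|force:'; python3 -c "
from m import *
mask(range(214,262,3),230,420)
mask(range(140,214,8),280,360)"
python3 - <<'E'
from h import *
c=arm.get_calibration("wrist");M=np.linalg.inv(np.array(c["tool_from_camera"]))
def px(p):
    q=(M@np.r_[p,1])[:3]*[1,-1,-1];r=np.arctan2(np.hypot(q[0],q[1]),q[2]);k=r/np.hypot(q[0],q[1]);return (c["cx"]+c["fx"]*k*q[0]).round(1),(c["cy"]+c["fy"]*k*q[1]).round(1)
for oz in(-.005,-.008,-.015,-.022):
    print(oz,"collar sides",px([.01,-.015,oz]),px([.01,.015,oz]),"front rim",px([.025,0,oz]),"grip base",px([.022,0,oz-.004]),"grip top",px([.022,0,oz-.044]))
E
```

```text
tool_pos: [0.5521, 0.1683, 0.1326]
force: [-3.6, -0.1, 8.1]
gripper_force: 98.1
214 [310, 332] [99, 100, 105]
217 [305, 338] [159, 166, 178]
220 [301, 342] [150, 156, 167]
223 [299, 344] [65, 63, 64]
226 [297, 347] [66, 66, 63]
229 [295, 348] [68, 67, 64]
232 [295, 349] [68, 66, 66]
235 [294, 350] [68, 67, 65]
238 [293, 350] [66, 66, 64]
241 [293, 350] [69, 67, 67]
244 [294, 350] [69, 66, 66]
247 [294, 350] [67, 66, 65]
250 [293, 350] [70, 68, 68]
253 [293, 351] [74, 73, 72]
256 [283, 360] [149, 145, 142]
259 [280, 363] [146, 151, 157]
140 [310, 330] [49, 50, 48]
148 [310, 330] [50, 48, 48]
156 [310, 330] [44, 44, 44]
164 [310, 330] [45, 44, 44]
172 [310, 330] [46, 44, 45]
180 [310, 330] [23, 22, 23]
188 [310, 329] [46, 46, 46]
196 [310, 329] [43, 43, 42]
204 [310, 329] [43, 42, 45]
212 [310, 329] [69, 68, 66]
-0.005 collar sides (np.float64(294.8), np.float64(237.8)) (np.float64(350.3), np.float64(237.8)) front rim (np.float64(322.6), np.float64(211.9)) grip base (np.float64(322.6), np.float64(220.0)) grip top (np.float64(323.0), np.float64(257.2))
-0.008 collar sides (np.float64(294.4), np.float64(240.2)) (np.float64(350.7), np.float64(240.2)) front rim (np.float64(322.6), np.float64(213.9)) grip base (np.float64(322.6), np.float64(222.2)) grip top (np.float64(323.0), np.float64(260.9))
-0.015 collar sides (np.float64(293.3), np.float64(246.0)) (np.float64(351.9), np.float64(246.0)) front rim (np.float64(322.7), np.float64(218.8)) grip base (np.float64(322.7), np.float64(227.6)) grip top (np.float64(323.1), np.float64(270.1))
-0.022 collar sides (np.float64(292.1), np.float64(252.3)) (np.float64(353.2), np.float64(252.3)) front rim (np.float64(322.7), np.float64(224.2)) grip base (np.float64(322.7), np.float64(233.5)) grip top (np.float64(323.2), np.float64(280.4))
```

Contact again, with the tip on the carriage at y' ≈ −21 and 0.9 mm off the centre line. I'll centre it, ease the pressure, then slide towards +y'.

```bash
python3 -m crank '[[[0,-0.004,-0.003],0,1],[[0,0,0],0,1]]' | egrep 'pos|force:'; python3 -m crank '[[[0.01,0,0],0,1],[[0.01,0,0],0,1],[[0,0,0],0,1]]' | egrep 'pos|force:'; python3 -m crank '[[[0.01,0,0],0,1],[[0.01,0,0],0,1],[[0,0,0],0,1]]' | egrep 'time|pos|force'; python3 -c "
from v import *
vert(.140)"
```

```text
tool_pos: [0.5518, 0.1683, 0.1326]
force: [-0.0, -0.6, 4.4]
gripper_force: 97.6
tool_pos: [0.5523, 0.1715, 0.1326]
force: [-1.0, -3.4, 5.3]
gripper_force: 97.9
time_s: 30.52
tool_pos: [0.5527, 0.1756, 0.1325]
force: [0.2, -3.7, 4.4]
gripper_force: 97.9
rows 220.5 254.5 base x 22.7 top x 24.5 lean deg 2.6
TCP y' -0.0241 x' 0.0018 z 0.1325 [ 0.2 -3.7  4.4]
[42, 42, 41, 41, 41, 47, 57, 62, 64, 65, 65, 65, 65, 67, 95, 153, 165, 168, 167, 166, 159, 97, 72, 65, 65, 65, 65, 65, 66, 65]
```

```bash
python3 -m crank '[[[0.01,0,0],0,1],[[0.005,0,0],0,1],[[0,0,0],0,1]]' | egrep 'pos|force:'; python3 -m crank '[[[0.005,0,0],0,1],[[0,0,0],0,1]]' | egrep 'pos|force:'; python3 -m crank '[[[0.005,0,0],0,1],[[0,0,0],0,1]]' | egrep 'pos|force:'; python3 -m crank '[[[0.005,0,0],0,1],[[0,0,0],0,1]]' | egrep 'time|pos|force:'
```

```text
tool_pos: [0.5522, 0.1796, 0.1316]
force: [0.1, 0.6, -0.6]
gripper_force: 97.5
tool_pos: [0.5516, 0.1808, 0.1309]
force: [-0.6, -0.2, -2.0]
gripper_force: 97.5
tool_pos: [0.552, 0.1816, 0.1314]
force: [-1.1, 0.4, -1.2]
gripper_force: 97.5
time_s: 31.32
tool_pos: [0.5524, 0.1825, 0.1318]
force: [0.1, 0.6, -1.6]
gripper_force: 97.5
```

The tip has dropped in: the contact force vanished right over the ring. I'll lower carefully.

```bash
python3 -m crank '[[[0,0,0.01],0,1],[[0,0,0],0,1],[[0,0,0],0,1]]' | egrep 'pos|force:'; python3 -m crank '[[[0,0,0.01],0,1],[[0,0,0],0,1],[[0,0,0],0,1]]' | egrep 'pos|force:'; python3 -m crank '[[[0,0,0.01],0,1],[[0,0,0],0,1],[[0,0,0],0,1]]' | egrep 'time|pos|force:'
```

```text
tool_pos: [0.5525, 0.1823, 0.1298]
force: [-1.2, 0.5, -0.4]
gripper_force: 97.5
tool_pos: [0.5525, 0.1822, 0.1278]
force: [-0.5, 0.2, -0.6]
gripper_force: 97.5
time_s: 32.07
tool_pos: [0.5525, 0.1822, 0.1259]
force: [0.3, -0.2, -0.7]
gripper_force: 97.5
```

```bash
python3 -m crank '[[[0,0,0.01],0,1],[[0,0,0.01],0,1],[[0,0,0],0,1]]' | egrep 'pos|force:'; python3 -m crank '[[[0,0,0.01],0,1],[[0,0,0.01],0,1],[[0,0,0],0,1]]' | egrep 'pos|force:'; python3 -m crank '[[[0,0,0.01],0,1],[[0,0,0.01],0,1],[[0,0,0],0,1]]' | egrep 'pos|force:'; python3 -m crank '[[[0,0,0.01],0,1],[[0,0,0.01],0,1],[[0,0,0],0,1]]' | egrep 'time|pos|force:'; python3 -c "
from v import *
vert(.119)"
```

```text
tool_pos: [0.5523, 0.1822, 0.1214]
force: [-0.1, 0.8, -1.2]
gripper_force: 97.5
tool_pos: [0.5523, 0.1822, 0.1174]
force: [-0.1, -0.2, -1.1]
gripper_force: 97.5
tool_pos: [0.5523, 0.1822, 0.1135]
force: [-0.0, -0.5, -1.7]
gripper_force: 97.5
time_s: 33.07
tool_pos: [0.5524, 0.1823, 0.1095]
force: [1.1, 0.6, -1.3]
gripper_force: 97.5
rows 220.5 254.5 base x 23.5 top x 25.6 lean deg 3.0
TCP y' -0.0176 x' 0.0007 z 0.1095 [ 1.1  0.6 -1.3]
[41, 41, 41, 41, 42, 41, 41, 40, 40, 40, 40, 38, 49, 63, 103, 166, 167, 168, 166, 166, 158, 75, 65, 65, 65, 65, 66, 65, 65, 66]
```

```bash
python3 -m crank '[[[0,0,0.01],0,1],[[0,0,0.005],0,1],[[0,0,0],0,1]]' | egrep 'pos|force:'; python3 -m crank '[[[0,0,0.005],0,1],[[0,0,0.005],0,1],[[0,0,0],0,1]]' | egrep 'pos|force:'; python3 -m crank '[[[0,0,0.005],0,1],[[0,0,0],0,1]]' | egrep 'pos|force:'; python3 -m crank '[[[0,0,0.005],0,1],[[0,0,0],0,1]]' | egrep 'time|pos|force:'
```

```text
tool_pos: [0.5525, 0.1823, 0.1067]
force: [0.2, 0.1, -1.0]
gripper_force: 97.5
tool_pos: [0.5525, 0.1823, 0.1048]
force: [-0.0, -0.7, -0.3]
gripper_force: 97.5
tool_pos: [0.5526, 0.1823, 0.1038]
force: [-0.2, 1.2, -1.8]
gripper_force: 97.5
time_s: 33.95
tool_pos: [0.5526, 0.1823, 0.1028]
force: [-0.2, 0.1, -0.8]
gripper_force: 97.5
```

```bash
python3 -m crank '[[[0,0,0.005],0,1],[[0,0,0],0,1]]' | egrep 'pos|force:'; python3 -m crank '[[[0,0,0.003],0,1],[[0,0,0],0,1]]' | egrep 'pos|force:'; python3 -m crank '[[[0,0,0],0,0.5],[[0,0,0],0,0.5],[[0,0,0],0,0.5],[[0,0,0],0,0.5],[[0,0,0],0,0.5]]' | egrep 'time|pos|force:|open'; python3 -c "
from v import *
vert(.11)"
```

```text
tool_pos: [0.5527, 0.1823, 0.102]
force: [-0.6, -0.3, -1.2]
gripper_force: 97.6
tool_pos: [0.5527, 0.1823, 0.1019]
force: [-1.8, -1.0, 2.7]
gripper_force: 97.9
time_s: 34.7
tool_pos: [0.5526, 0.1822, 0.1013]
force: [-0.5, 0.4, -0.3]
opening: 0.501
gripper_force: 0.0Traceback (most recent call last):
  File "<string>", line 3, in <module>
    vert(.11)
    ~~~~^^^^^
  File "v.py", line 5, in vert
    t=200+int(np.argmax(p[int(b-200)+4:]>100))+int(b-200)+4-.5
                              ~^~~~
TypeError: unsupported operand type(s) for -: 'NoneType' and 'int'
```

Released with the collar on the cover. I'll rise straight up and check.

```bash
python3 -m crank '[[[0,0,-0.03],0,0.5],[[0,0,-0.1],0,0.5],[[0,0,-0.2],0,0.3],[[0,0,-0.15],0,0.3],[[-0.1,0,0],0,0.3],[[0,0,0],0,0.3],[[0,0,0],0,0.3]]' | egrep 'time|pos|force:|open'
python3 - <<'E'
from m import *
s=arm.read_state();im=arm.read_camera("wrist").astype(np.uint8);np.save("wf.npy",im)
hs=cv2.cvtColor(im,cv2.COLOR_RGB2HSV);m=(~((hs[...,0]>100)&(hs[...,0]<125)&(hs[...,1]>110))).astype(np.uint8)
for r in range(120,262,4):print(r,(np.flatnonzero(np.diff(m[r,260:390]))+261).tolist(),im[r,321].tolist())
print(s["tool_pos"])
c=arm.get_calibration("wrist");M=np.linalg.inv(np.array(c["tool_from_camera"]))
Rm=R.from_euler("xyz",s["orientation"],degrees=True).as_matrix();a=np.radians(83.7)
def px(x,y,z):
    w=np.array([.5536,.1998,0])+np.array([x*np.sin(a)+y*np.cos(a),-x*np.cos(a)+y*np.sin(a),z])
    q=(M@np.r_[Rm.T@(w-s["tool_pos"]),1])[:3]*[1,-1,-1];r=np.arctan2(np.hypot(q[0],q[1]),q[2]);k=r/np.hypot(q[0],q[1]);return (c["cx"]+c["fx"]*k*q[0]).round(1),(c["cy"]+c["fy"]*k*q[1]).round(1)
Y=-.0072
for n,p in dict(front=(0,Y+.015,.11),frontT=(0,Y+.015,.114),base=(0,Y+.012,.114),top=(0,Y+.012,.154),topback=(0,Y-.012,.154),colL=(-.015,Y,.114),colR=(.015,Y,.114),slotend=(0,.028,.11)).items():print(n,px(*p))
E
```

```text
time_s: 35.33
tool_pos: [0.5505, 0.162, 0.1979]
force: [0.4, -0.4, 0.1]
opening: 0.701
gripper_force: 0.0
120 [] [43, 90, 161]
124 [314, 329] [51, 49, 50]
128 [314, 329] [50, 48, 49]
132 [314, 329] [52, 48, 51]
136 [314, 329] [53, 52, 52]
140 [314, 329] [51, 50, 50]
144 [314, 329] [51, 51, 50]
148 [313, 330] [154, 160, 171]
152 [308, 335] [68, 66, 66]
156 [305, 339] [68, 66, 66]
160 [304, 340] [146, 143, 141]
164 [303, 340] [153, 158, 171]
168 [303, 340] [153, 159, 172]
172 [304, 339] [150, 157, 169]
176 [307, 336] [156, 163, 176]
180 [310, 334] [154, 160, 172]
184 [310, 333] [152, 158, 170]
188 [310, 333] [151, 158, 169]
192 [311, 333] [144, 149, 159]
196 [] [43, 92, 170]
200 [] [43, 93, 167]
204 [] [44, 93, 169]
208 [] [43, 92, 171]
212 [] [45, 94, 170]
216 [] [44, 93, 171]
220 [] [43, 93, 170]
224 [] [43, 92, 168]
228 [] [45, 96, 173]
232 [] [43, 93, 171]
236 [] [47, 95, 172]
240 [] [43, 94, 171]
244 [] [45, 94, 172]
248 [] [47, 95, 174]
252 [261, 382] [45, 96, 174]
256 [262, 382] [47, 95, 174]
260 [263, 381] [47, 96, 174]
[0.55048779 0.1620372  0.19788595]
front (np.float64(320.7), np.float64(147.2))
frontT (np.float64(320.7), np.float64(147.9))
base (np.float64(320.7), np.float64(151.7))
top (np.float64(320.7), np.float64(161.1))
topback (np.float64(320.7), np.float64(195.9))
colL (np.float64(301.9), np.float64(166.7))
colR (np.float64(339.7), np.float64(166.6))
slotend (np.float64(320.7), np.float64(121.9))
```

The picture matches an upright pin with its collar flush: predicted rows 147/152/161/196 and collar columns 302–340, measured about 147/151/159/194 and 303–340. I'm handing in.

```bash
python3 -c "
from workcell import arm
print(arm.finish_job())"
```

```text
the job is handed in; nothing more can be done
None
```

The transport pin is in the hidden hole, upright with its collar flush on the cover and released, and the job is handed in at about 35 s; on the way it slipped from the grip and fell onto the cover once, and I stood it back up by levering it lightly (up to about 25 N) on the cycler's cover edge and against the slot's end (about 10 N), with at most 14 N on the carriage.

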